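# Breaker test with the brush cleared from under the router spindle

### The arm

A 6-joint arm with a two-finger parallel gripper is mounted at the origin on the work surface. World frame = base frame: x ahead of the robot, y to its left, z up, the work surface at z = 0. Lengths are in m, angles in rad, forces in N, time in s.
With the tool pointing down it reaches from about 0.4 to 0.825 m from the base axis. Payload 7 kg.
Tool frame: the origin (TCP) lies between the finger pads; the fingertips stand 22 mm ahead of it and the grasp point (between the pads) lies 3 mm ahead of it; z points along the fingers, y is the direction in which the jaws open and shut (so a half turn about z gives the same grasp; the last joint's range is limited). The gripper opens to 88 mm and grips with 3 to 60 N. Pads are 19 mm wide; open, the fingers measure 130 mm over their backs; the gripper's body (78 mm by 193 mm) begins 47 mm behind the grasp point.
Start: joints at [-0.843, 0.359, 0.012, 0, -1.224, -0.288], TCP at [0.287, -0.611, 0.249] pointing down, gripper open.
Joint ranges: [-3.07, 3.07], [-1.43, 2.12], [-1.02, 1.25], [-3.03, 1.67], [-3.05, -0], [-3.03, 3.03]. Speed limits (rad/s): [2.39, 2.39, 3.01, 3.14, 3.14, 3.14].

### API

Orientations are given as [roll, pitch, yaw] about the fixed x, y, z axes, in that order (R = Rz(yaw) Ry(pitch) Rx(roll)).
In Python, from station import arm, optics gives the robot as it stands. The module is installed in compiled form; this text tells all that it offers.
- The arm moves only by the tool jog_arm, never from a script. Its argument "motion" is a list that holds one entry, the list of rows, each a list of 7 numbers: the shift along the tool's x, y, z in m, then the turn, a rotation vector about the tool's x, y, z in degrees, then the finger opening in m, from 0 to 0.0876. In form: [[[x, y, z, rx, ry, rz, grip], ...]]. A call has 1 to 8 rows; each row is the pose to reach, as a shift and turn from the pose measured when the call began, along the tool's axes at that moment; what a row does not reach only later rows make up. A row lasts 1/10 s, in which the tool goes at most 50 mm and 8.59 degrees, less where a joint would pass 70% of its speed; a pose out of reach is approached as far as the arm can. A call with a gripper value outside its range is refused whole. The fingers move at their own pace and stop on an object; "newtons" is the grip in N (left out, the last holds). Time passes only in rows, so rows that repeat a pose let the fingers close. It gives the time, the measured TCP pose, the force and the opening at its end, in the units of the state.
- arm.get_state(): the state, without advancing time (a new reading comes with each control period).
- optics.grab_frame(name): name is "side" or "top"; returns the picture (384x512x3 uint8, red, green, blue); there is no depth.
- optics.camera_model(name): a dict with "mtx" (3x3 intrinsics, pixels), "D" ([k1, k2, p1, p2, k3] as OpenCV has them; the pictures are not rectified), "R" (3x3) and "t" (3): a world point X has camera coordinates R X + t. Camera axes: x right, y down, z forward; pixel columns grow to the right and rows downward; lengths in m; the calibration is good to about 2 mm. A picture is of the moment at which its call begins. camera_model takes no time and is no camera call.
- arm.job_done(): hands the job in, once; it reports no verdict.
The state is a dict: "t": time; "q": joint angles; "qd": joint speeds; "joint_efforts": joint torques, N m; "eef_pos": TCP position; "ee_rot": TCP orientation; "force": force on the tool from outside, world axes, zero at the start; "moment": the same for the moment, N m; "width": finger opening in m.
Only numpy, scipy, OpenCV 4.12 (cv2) and the standard library are available. Lean on these libraries where they do the work, as an engineer would, in place of code of your own. Each camera call takes 0.05 s, during which the arm holds its last target.

### The job

Do the earth-leakage test on the router's power box and use the dead time to clear the brush: press the yellow test button and keep it in until the blue lever has dropped, and only then draw the brush by its handle out from under the spindle and lay it on the open bench. Take it again by its metal ferrule, lower it handle first into the green pot and let it go leaning against the rim on the side away from the router. Last, lift the blue lever back up until it stays on; do not touch the spindle or disturb the other things on the bench.

Things in the scene. Friction and masses are not known exactly. Their poses are not given: they have to be found in the camera images.
- power_box: grey enclosure, 260 x 260 mm, 55 mm high at the front (its -x side, facing the robot), rising at 30 degrees to 165 mm; origin at the middle of its underside
- breaker: moulded-case breaker on the power box's sloping front, 155 (x) x 106 (y) mm. Origin mid-breaker on the sloping plate; +x up the slope, +y to the operator's left, +z out of the plate (30 degrees back from vertical). Its raised grey nose (x -33 to 33 mm) has its face at z = 22 mm, the black parts above and below at 12 mm. A red emergency stop, 40 mm across, 28 mm high, at y = -105 mm
- button_top (a point): centre of the top of the yellow round test button (15 mm across) on the breaker's nose, to the operator's right of the lever (its centre 48 mm beside the lever's middle plane); stands 8 mm out of the nose and is pressed square into the slope (breaker -z)
- test_button (a joint): travel of the test button, 0 out to 0.006 m fully in; spring 2.5 N at the start to 5 N fully in; at about 3 mm it lets go of the lever
- lever_tip (a point): middle of the outer end of the blue lever (10 mm thick along the slope, 22 mm wide across it); the lever turns about an axis along the breaker's y that lies 46 mm behind this point, at breaker x = 0, y = 18, z = 12 mm, and stands about 32 mm out of the nose
- lever (a joint): angle of the blue lever: 0 = on, latched, leaning 0.42 rad up the slope from the breaker's z; 0.80 = dropped, leaning 0.38 rad down the slope. A spring (0.07 to 0.11 N m) throws it down when the test button is pressed. Pushed up from below (some 5 N at its end) a little past 0, to about -0.05, it latches and rests near 0; let go earlier it falls again
- router: router head at the left of the bench: MDF spoilboard 340 (x) x 410 (y) x 18 mm, white pedestal, blue column and a vertical spindle. Origin on the bench under the spindle axis; its +y points to the column (roughly world +y), its spoilboard reaches from y = -190 to +220 mm and x = -170 to +170 mm; a small clamp stands on it at x = -145, y = 95 to 185 mm, 48 mm high
- spindle: the spindle with its saddle, clamp, white flange (105 mm square, underside 152 mm above the bench), collet nut and cutter; must not be touched; a flat brush passes freely under the cutter in any direction
- cutter_tip (a point): lower end of the cutter, 72 mm above the bench, on the spindle axis
- brush: dust brush, 320 mm long, 18 mm thick, 100 g, balanced 45 mm to the handle side of its origin. +x from handle to bristles, origin on the underside. Round wooden handle 18 mm thick, x = -185 to 25 mm; steel ferrule 34 wide x 18 thick to 75 mm; tan bristles to 135 mm. Starts flat on the spoilboard, bristles under the spindle, handle out over the board's edge towards world -y
- brush_butt (a point): handle end of the brush, on its centre line (9 mm above its underside)
- brush_ferrule (a point): middle of the ferrule, on the centre line
- brush_tip (a point): bristle end of the brush, on the centre line
- pot: round green steel brush pot, loose, 600 g, 80 mm outside and 72 mm inside diameter, 145 mm high, floor 6 mm thick; origin at the middle of its underside; at the start its axes are those of the world, so its -y side is the one away from the router. The bench between it and the robot is clear
- pot_rim (a point): centre of the pot's mouth, 145 mm above the bench
- spanner: steel spanner 190 mm long lying on the spoilboard on the far side (world +x) of the brush, bystander
- oil_can: orange bottle 54 mm across, 150 mm high, behind the pot, bystander
- screw_jar: grey jar 68 mm across, 85 mm high, behind the pot, bystander
- offcut: board offcut 70 x 100 x 18 mm behind the pot, bystander

How it is judged:
On the way, in this order (a step that is already met when the one before it is completed fails the run):
1. the test button is pressed and the lever has dropped (value of joint lever above 0.6 rad and value of joint test_button above 0.002 m).
2. the brush lies flat and let go on the bench or the board, its bristle end, ferrule and butt all more than 100 mm from the cutter's axis (horizontal distance between each of brush_tip, brush_ferrule, brush_butt and cutter_tip above 0.1 m and height (world z) of each of brush_ferrule, brush_butt below 0.045 m and contact force between the fingers and brush below 0.1 N and linear speed of brush below 0.03 m/s and angular speed of brush below 0.3 rad/s), for 0.2 s.
3. the brush stands handle down in the pot, let go, leaning away from the router, with the lever still down (value of joint lever above 0.6 rad and horizontal distance between brush_butt and pot below 0.037 m and z of brush_butt in the frame of pot below 0.04 m and y of brush_tip in the frame of pot below -0.05 m and x of brush_tip in the frame of pot between -0.065 and 0.065 m and contact force between the fingers and brush below 0.1 N and linear speed of brush below 0.03 m/s and angular speed of brush below 0.3 rad/s), for 0.3 s.
4. the lever is lifted back on (value of joint lever below 0.12 rad), for 0.2 s.
At the end, for the whole second after the job is handed in: lever latched on (within 0.12 rad of 0), test button out; brush released and at rest in the pot, butt under 40 mm above the pot's underside, bristle end 50 mm or more from the pot's axis towards pot -y and within 65 mm of that line; pot upright (0.1 rad), moved under 60 mm (value of joint lever below 0.12 rad and horizontal distance between brush_butt and pot below 0.037 m and z of brush_butt in the frame of pot below 0.04 m and y of brush_tip in the frame of pot below -0.05 m and x of brush_tip in the frame of pot between -0.065 and 0.065 m and contact force between the fingers and brush below 0.1 N and linear speed of brush below 0.03 m/s and angular speed of brush below 0.3 rad/s and angle between pot's own z axis and vertical below 0.1 rad and distance of pot from where it was at the start of the episode below 0.06 m and value of joint test_button below 0.002 m); the robot touches nothing.
It fails at once if the brush is moved more than 30 mm while the lever is up and the brush is not in the pot (distance of brush from where it was at the start of the episode above 0.03 m and value of joint lever below 0.4 rad and (horizontal distance between brush_butt and pot above 0.045 m or z of brush_butt in the frame of pot above 0.06 m)).
It fails at once if the spindle or its cutter is struck (over 3 N) by the robot or the brush (contact force between any of the arm, the fingers, brush and spindle above 3 N).
It fails at once if the brush is dropped or thrown (faster than 0.7 m/s with the fingers off it) (linear speed of brush above 0.7 m/s and contact force between the fingers and brush below 0.05 N).
It fails at once if the pot is tipped by more than 0.35 rad (angle between pot's own z axis and vertical above 0.35 rad).
It fails at once if a bystander is moved more than 40 mm (distance of any of spanner, oil_can, screw_jar, offcut from where it was at the start of the episode above 0.04 m).
It also fails if it takes over 72 s, if anything falls off the work surface, if the arm or the gripper's body presses on something with over 40 N, if the wrist force passes 120 N, or if a joint passes its speed limit or range.

## Working session

There is one attempt and no reset: what is moved stays moved. The work goes in short steps, Python scripts to look and compute and a tool call to move; the robot and the scene stay as the last step left them, time stands still between calls to the robot, and variables do not carry over. Pictures are saved under pics/ and viewed, and the job is handed in when it is done.

Besides the shell and the picture viewer there is one more tool, called after "Call:" as name(argument=value, ...), one argument or row to a line, values as JSON. jog_arm: Moves the arm, as the interface text tells. Its arguments: {"type":"object","properties":{"motion":{"type":"array","items":{"type":"array","items":{"type":"array","items":{"type":"number"}}}},"newtons":{"type":"number"}},"required":["motion"]}

```bash
mkdir -p pics; ls; python3 - <<'E'
from station import arm, optics
import cv2, numpy as np
s=arm.get_state(); print(s)
for n in("side","top"):
    im=optics.grab_frame(n); cv2.imwrite(f"pics/{n}0.png",im[:,:,::-1])
    m=optics.camera_model(n); print(n,m)
    R=np.array(m["R"]);print("pos",-R.T@np.array(m["t"]))
E
```

```text
pics
{'t': 0.0, 'q': array([-8.42905992e-01,  3.59384866e-01,  1.10553149e-02, -3.80057718e-04,
       -1.22411196e+00, -2.88118615e-01]), 'qd': array([-9.71348891e-04, -3.00928101e-04,  3.01803822e-04,  7.50152435e-04,
       -9.87727924e-05,  2.99799380e-04]), 'joint_efforts': array([ 4.85823675e-04, -5.82714200e+01,  2.93064612e+01,  6.99748233e+00,
        6.93586378e-03, -1.56536134e-04]), 'eef_pos': array([ 0.28716752, -0.61035402,  0.24761704]), 'ee_rot': array([ 3.13991376e+00, -1.24975158e-04, -2.70195026e+00]), 'force': array([ 0.04545957, -0.07375911, -0.03299127]), 'moment': array([ 0.00940326, -0.00688919,  0.00272109]), 'width': 0.08797186301417968}
side {'mtx': array([[462.49177709,   0.        , 254.08582374],
       [  0.        , 462.49177709, 181.48323649],
       [  0.        ,   0.        ,   1.        ]]), 'D': array([-0.15257784,  0.        ,  0.        ,  0.        ,  0.        ]), 'R': array([[-0.79861999, -0.60144316,  0.02173113],
       [-0.37355128,  0.46705858, -0.80144602],
       [ 0.47187451, -0.6481685 , -0.59767218]]), 't': array([0.54883165, 0.31554739, 1.1061021 ])}
pos [0.03423966 0.89965247 0.90205392]
top {'mtx': array([[444.164675  ,   0.        , 268.45757342],
       [  0.        , 444.164675  , 192.11859526],
       [  0.        ,   0.        ,   1.        ]]), 'D': array([0.05922546, 0.        , 0.        , 0.        , 0.        ]), 'R': array([[ 6.65609382e-03, -9.99977758e-01,  4.24982009e-04],
       [-9.87655453e-01, -6.64058523e-03, -1.56501148e-01],
       [ 1.56500489e-01,  6.21950525e-04, -9.87677685e-01]]), 't': array([0.06085831, 0.65340646, 1.13821559])}
pos [0.46680407 0.06448805 1.22642314]
```

View pics/side0.png

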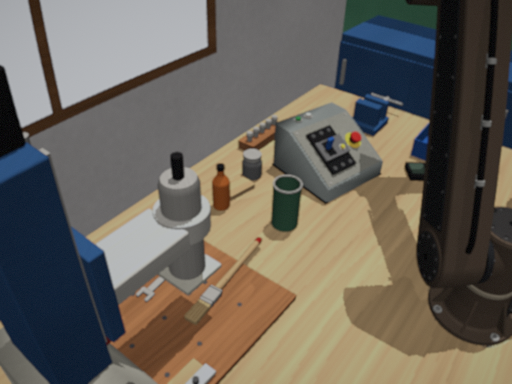

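View pics/top0.png

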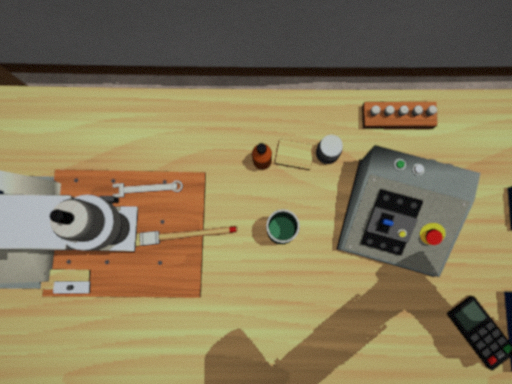

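The side view shows the brush from about (262,240) to (195,315), the pot at (287,203) and the breaker at (333,148). In the top view the brush butt is at (233,230), the pot at (282,226), the blue lever at (387,222) and the yellow button at (402,233). I'll zoom in next.

```bash
cat > h.py <<'E'
import cv2, numpy as np, sys
from station import arm, optics
from scipy.spatial.transform import Rotation as Rot
M={n:optics.camera_model(n) for n in("side","top")}
def ray(n,uv):
    m=M[n]; p=cv2.undistortPoints(np.array([[uv]],float),m["mtx"],m["D"])[0,0]
    R=np.array(m["R"]);t=np.array(m["t"]); d=R.T@np.array([p[0],p[1],1]); return -R.T@t,d/np.linalg.norm(d)
def onz(n,uv,z):
    o,d=ray(n,uv); return o+d*(z-o[2])/d[2]
def tri(us,ut):
    A=np.zeros((3,3));b=np.zeros(3);L=[]
    for n,uv in(("side",us),("top",ut)):
        o,d=ray(n,uv);P=np.eye(3)-np.outer(d,d);A+=P;b+=P@o;L.append((o,P))
    X=np.linalg.solve(A,b); return X,[round(float(np.linalg.norm(P@(X-o))),4) for o,P in L]
def proj(n,X):
    m=M[n]; r=cv2.Rodrigues(np.array(m["R"]))[0]
    return cv2.projectPoints(np.array(X,float).reshape(-1,3),r,np.array(m["t"]),m["mtx"],m["D"])[0][:,0]
def crop(im,x0,y0,w,h,k,f):
    cv2.imwrite(f,cv2.resize(im[y0:y0+h,x0:x0+w,::-1],None,fx=k,fy=k,interpolation=cv2.INTER_CUBIC))
def blobs(im,lo,hi,amin=8):
    hsv=cv2.cvtColor(im,cv2.COLOR_RGB2HSV);m=cv2.inRange(hsv,lo,hi)
    n,l,s,c=cv2.connectedComponentsWithStats(m)
    return [(s[i].tolist(),c[i].round(1).tolist()) for i in range(1,n) if s[i][4]>=amin]
def st():
    s=arm.get_state(); print("t",round(s["t"],2),"p",s["eef_pos"].round(4),"rpy",s["ee_rot"].round(4),"F",s["force"].round(2),"w",round(s["width"],4),"q",s["q"].round(3)); return s
E
python3 - <<'E'
from h import *
a=cv2.imread("pics/side0.png")[:,:,::-1];b=cv2.imread("pics/top0.png")[:,:,::-1]
crop(a,270,95,120,105,6,"pics/s_box.png");crop(b,330,140,150,140,5,"pics/t_box.png")
crop(a,140,160,170,180,4,"pics/s_br.png");crop(b,40,160,270,140,3,"pics/t_br.png")
for n,i in(("side",a),("top",b)):
    print(n,"yellow",blobs(i,(22,130,120),(32,255,255)))
    print("blue",blobs(i,(105,120,60),(125,255,255)))
    print("red",blobs(i,(0,150,90),(5,255,255)),blobs(i,(172,150,90),(180,255,255)))
E
```

```text
side yellow [([346, 133, 14, 15, 78], [351.2, 141.2])]
blue [([343, 16, 93, 44, 2244], [396.6, 35.8]), ([341, 40, 93, 29, 391], [387.1, 54.0]), ([509, 51, 3, 33, 72], [510.2, 69.9]), ([380, 61, 6, 4, 8], [382.5, 62.4]), ([365, 74, 4, 5, 8], [367.2, 75.5]), ([357, 78, 7, 5, 14], [359.9, 80.1]), ([361, 84, 8, 3, 12], [364.4, 84.8]), ([396, 84, 8, 7, 18], [398.8, 87.2]), ([399, 88, 9, 11, 38], [403.5, 93.3]), ([508, 89, 4, 5, 16], [509.5, 91.0]), ([357, 92, 33, 19, 298], [372.5, 102.1]), ([355, 116, 32, 18, 220], [372.4, 124.4]), ([412, 125, 17, 34, 327], [420.9, 144.1]), ([326, 136, 8, 13, 64], [329.3, 142.1]), ([0, 143, 49, 42, 1046], [19.6, 162.0]), ([72, 228, 31, 38, 491], [86.2, 248.2]), ([89, 267, 6, 13, 21], [91.3, 272.5]), ([93, 281, 3, 6, 9], [94.2, 283.0])]
red [([351, 132, 10, 10, 71], [355.4, 136.4]), ([257, 238, 4, 4, 12], [258.4, 239.2])] []
top yellow [([420, 223, 25, 20, 190], [431.0, 229.4]), ([399, 231, 6, 6, 26], [401.8, 233.7])]
blue [([383, 219, 11, 7, 61], [387.8, 222.1])]
red [([230, 227, 6, 5, 27], [232.4, 229.1]), ([426, 230, 16, 15, 178], [433.7, 237.2]), ([489, 357, 7, 7, 36], [492.2, 360.1])] []
```

View pics/s_box.png

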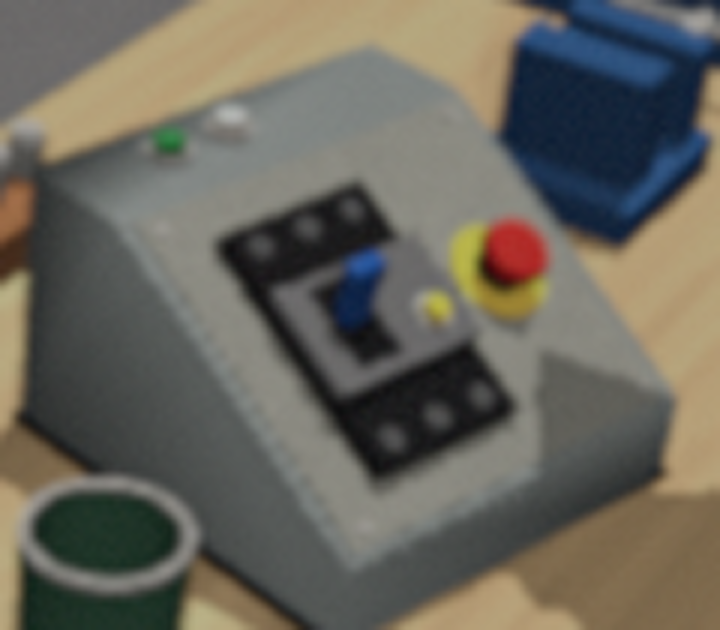

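View pics/t_box.png

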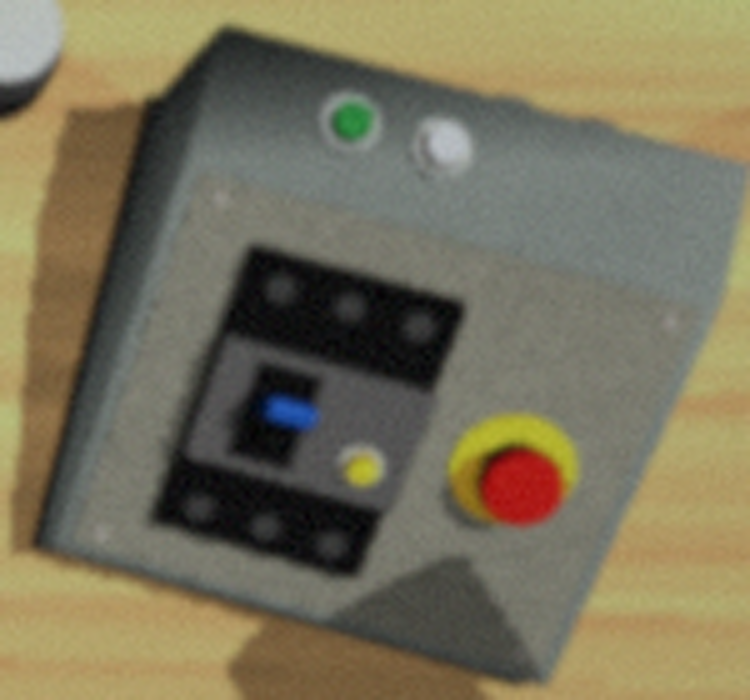

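View pics/s_br.png

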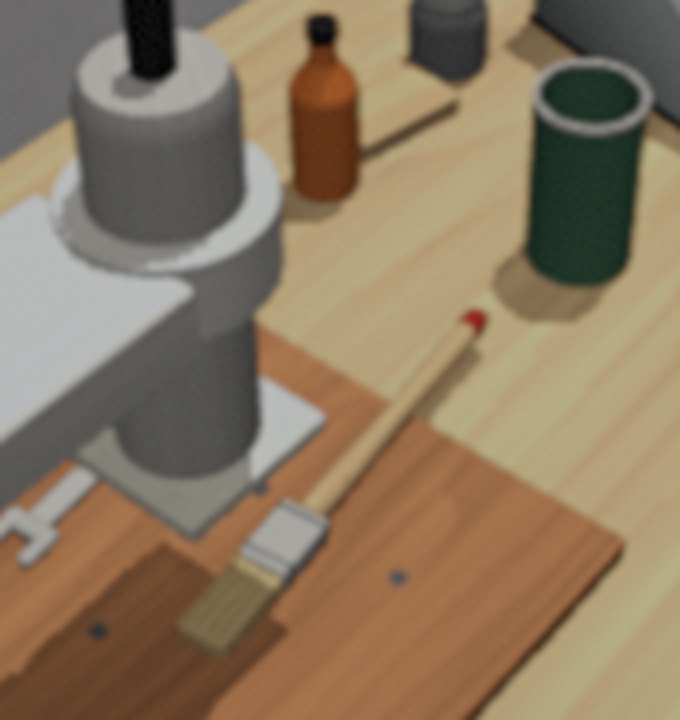

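View pics/t_br.png

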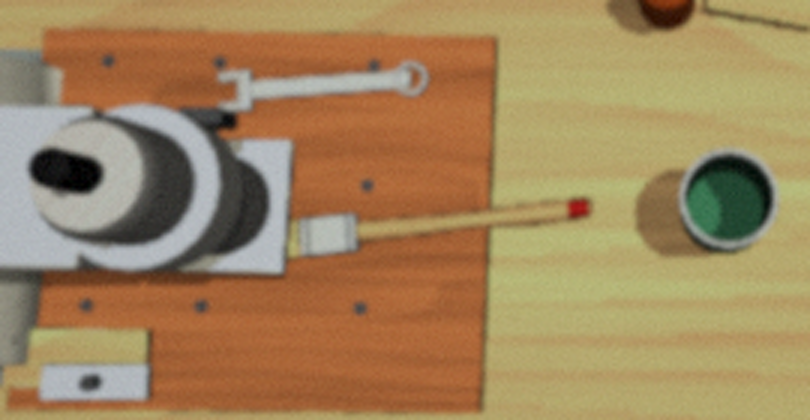

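```bash
cat >> h.py <<'E'
E
python3 - <<'E'
from h import *
T=lambda u:(u[0]/5+330,u[1]/5+140); S=lambda u:(u[0]/6+270,u[1]/6+95)
pts=dict(TL=((218,243),(250,245)),TR=((360,182),(464,300)),BR=((513,408),(355,576)),BL=((380,480),(155,520)),btn=((437,305),(362,468)),lev=((366,262),(290,412)))
X={k:tri(S(a),T(b)) for k,(a,b) in pts.items()}
for k,v in X.items(): print(k,v[0].round(4),v[1])
mod=np.array([[77.5,53,12],[77.5,-53,12],[-77.5,-53,12],[-77.5,53,12],[0,-30,30]])/1e3
# button's x on the nose unknown: use corners only
P=np.array([X[k][0] for k in("TL","TR","BR","BL")]);m=mod[:4]
R,_=Rot.align_vectors(P-P.mean(0),m-m.mean(0)); R=R.as_matrix();o=P.mean(0)-R@m.mean(0)
print(R.round(3),o.round(4),"res",(P-(m@R.T+o)).round(4).tolist())
yaw=np.arctan2(R[1,1],R[0,1])-np.pi/2; print("yaw",yaw, "tilt",np.degrees(np.arccos(R[2,2])))
Rb=Rot.from_euler("ZY",[yaw,-np.pi/6]).as_matrix();ob=P.mean(0)-Rb@m.mean(0)
print(Rb.round(3),ob.round(4)); print("plane height check at breaker")
for k in("btn","lev"): print(k,(Rb.T@(X[k][0]-ob)).round(4))
np.savez("brk.npz",R=Rb,o=ob)
tip=np.array([.046*np.sin(.42),.018,.012+.046*np.cos(.42)]);print("tip pred",(ob+Rb@tip).round(4),proj("side",ob+Rb@tip),proj("top",ob+Rb@tip),S((366,262)),T((290,412)))
B=ob+Rb@np.array([0,-.03,.03]);print("btn pred",B.round(4),proj("side",B),proj("top",B))
# brush
fer_c=(328/3+40,234/3+160); butt=(580/3+40,208/3+160)
f=onz("top",fer_c,.036);b=onz("top",butt,.03);print("fer",f,"butt",b,"len",np.linalg.norm(f-b))
sb=(474/4+140,322/4+160);sf=(285/4+140,542/4+160)
print("tri butt",tri(sb,butt),"fer",tri(sf,fer_c))
rim=(728/3+40,200/3+160);print("pot",onz("top",rim,.145),tri((592/4+140,97/4+160),rim))
E
```

```text
TL [ 0.6444 -0.2079  0.1535] [0.0022, 0.0022]
TR [ 0.617  -0.3095  0.1556] [0.003, 0.003]
BR [ 0.4887 -0.2721  0.0809] [0.0003, 0.0003]
BL [ 0.5153 -0.1731  0.0776] [0.0005, 0.0005]
btn [ 0.5391 -0.2641  0.1294] [0.0009, 0.0009]
lev [ 0.5627 -0.22    0.1676] [0.001, 0.001]
[[ 0.841  0.272 -0.468]
 [-0.228  0.962  0.15 ]
 [ 0.491 -0.019  0.871]] [ 0.572  -0.2425  0.1064] res [[-0.0016, -0.0005, -0.0004], [-0.0001, -0.0001, -0.0003], [0.002, 0.0018, 0.0011], [-0.0003, -0.0011, -0.0003]]
yaw -0.27600612558735405 tilt 29.405671856143798
[[ 0.833  0.273 -0.481]
 [-0.236  0.962  0.136]
 [ 0.5    0.     0.866]] [ 0.5721 -0.2423  0.1065]
plane height check at breaker
btn [-0.0109 -0.03    0.0328]
lev [0.0174 0.0189 0.0605]
tip pred [ 0.5667 -0.222   0.1626] [[329.65815724 139.31685836]] [[388.45567085 221.29746102]] (331.0, 138.66666666666666) (388.0, 222.4)
btn pred [ 0.5495 -0.2671  0.1325] [[340.19589408 143.49755585]] [[403.98721714 229.59136837]]
fer [0.52988136 0.3809113  0.036     ] butt [0.55441606 0.15902612 0.03      ] len 0.22331812992887698
tri butt (array([0.55405025, 0.15885294, 0.02909076]), [0.0005, 0.0005]) fer (array([0.52940153, 0.38181668, 0.0307494 ]), [0.0009, 0.0009])
pot [0.55324976 0.03001638 0.145     ] (array([0.55307823, 0.02984628, 0.14395681]), [0.0003, 0.0003])
```

```bash
cat >> h.py <<'E'
def rel(p,R,n=None):
    """shift/rotvec(deg) in current tool axes to reach pose p,R (measured)"""
    s=arm.get_state(); R0=Rot.from_euler("xyz",s["ee_rot"]).as_matrix()
    d=R0.T@(np.array(p)-s["eef_pos"]); r=np.degrees(Rot.from_matrix(R0.T@R).as_rotvec())
    print("REL d",d.round(4).tolist(),"rv",r.round(2).tolist(),"ang",round(float(np.linalg.norm(r)),1)); return d,r
try:
    _b=np.load("brk.npz");Rb=_b["R"];ob=_b["o"]
    Rpress=np.stack([-Rb[:,1],-Rb[:,0],-Rb[:,2]],1)
except Exception: pass
def log():
    s=arm.get_state()
    open("fk.txt","a").write(" ".join(map(str,[*s["q"],*s["eef_pos"],*s["ee_rot"]]))+"\n")
E
python3 - <<'E'
from h import *
log()
B=ob+Rb@np.array([-.0109,-.03,.030]);print(B)
rel(B+Rb[:,2]*(.022+.05),Rpress)
from scipy.spatial.transform import Slerp
print(onz("top",(490/3+40,200/3+160),.018),"board edge")
print([onz("top",(u/3+40,v/3+160),.018).round(3).tolist() for u,v in((496,38),(483,410))])
E
```

```text
[ 0.54045691 -0.26449403  0.1270142 ]
REL d [-0.3493, 0.2287, 0.0587] rv [28.22, -12.79, -47.85] ang 57.0
[0.56207296 0.241525   0.018     ] board edge
[[0.712, 0.24, 0.018], [0.377, 0.242, 0.018]]
```

Call:
jog_arm(
  motion=[
    [[-0.05, 0.03, -0.01, 4, -2, -7, 0], [-0.09, 0.06, -0.02, 8, -4, -14, 0], [-0.13, 0.09, -0.02, 12, -5, -21, 0], [-0.17, 0.115, -0.02, 16, -7, -28, 0], [-0.21, 0.14, -0.01, 20, -9, -34, 0], [-0.25, 0.165, 0.0, 24, -11, -41, 0], [-0.29, 0.19, 0.01, 28.2, -12.8, -47.9, 0], [-0.33, 0.215, 0.02, 28.2, -12.8, -47.9, 0]],
  ],
)

```text
t: 0.9
eef_pos: [0.489, -0.2807, 0.2291]
ee_rot: [-2.616, -0.001, -1.842]
force: [0.3, -2.0, 0.8]
width: 0.0292
```

```bash
python3 - <<'E'
from h import *
log();st()
B=ob+Rb@np.array([-.0109,-.03,.030])
rel(B+Rb[:,2]*(.022+.03),Rpress)
E
```

```text
t 0.9 p [ 0.489  -0.2807  0.2291] rpy [-2.6165e+00 -1.2000e-03 -1.8421e+00] F [ 0.3  -1.97  0.85] w 0.0292 q [-0.133 -0.065 -0.741  0.19  -0.38  -0.295]
REL d [-0.0296, 0.012, 0.0589] rv [-0.09, 0.08, 0.27] ang 0.3
```

Call:
jog_arm(
  motion=[
    [[-0.015, 0.006, 0.02, 0, 0, 0.2, 0], [-0.03, 0.012, 0.035, 0, 0, 0.2, 0], [-0.03, 0.012, 0.045, 0, 0, 0.2, 0], [-0.03, 0.012, 0.059, 0, 0, 0.2, 0], [-0.03, 0.012, 0.059, 0, 0, 0.2, 0]],
  ],
)

```text
t: 1.4
eef_pos: [0.515, -0.2563, 0.1699]
ee_rot: [-2.62, -0.001, -1.842]
force: [-1.2, -0.7, 1.0]
width: 0.0008
```

```bash
python3 - <<'E'
from h import *
log();st()
B=ob+Rb@np.array([-.0109,-.03,.030])
rel(B+Rb[:,2]*(.022),Rpress)
a=optics.grab_frame("side");b=optics.grab_frame("top")
crop(a,280,60,140,140,4,"pics/s1.png");crop(b,330,140,150,140,4,"pics/t1.png")
E
```

```text
t 1.4 p [ 0.515  -0.2563  0.1699] rpy [-2.6201e+00 -9.0000e-04 -1.8420e+00] F [-1.18 -0.67  1.  ] w 0.0008 q [-0.189  0.031 -0.975  0.751 -0.061 -0.821]
REL d [0.001, -0.0018, 0.0285] rv [0.12, 0.09, 0.27] ang 0.3
```

View pics/s1.png

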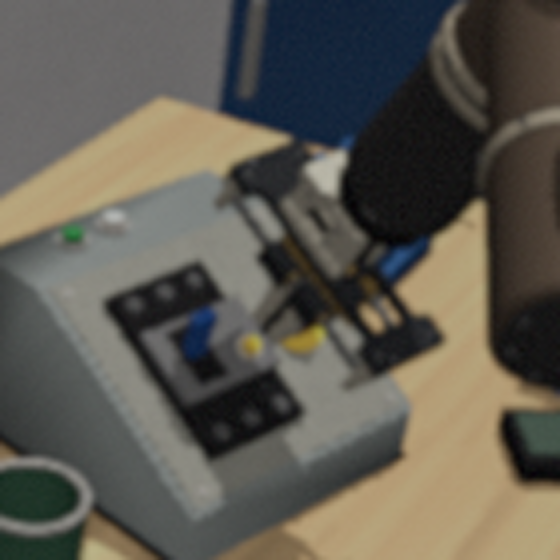

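View pics/t1.png

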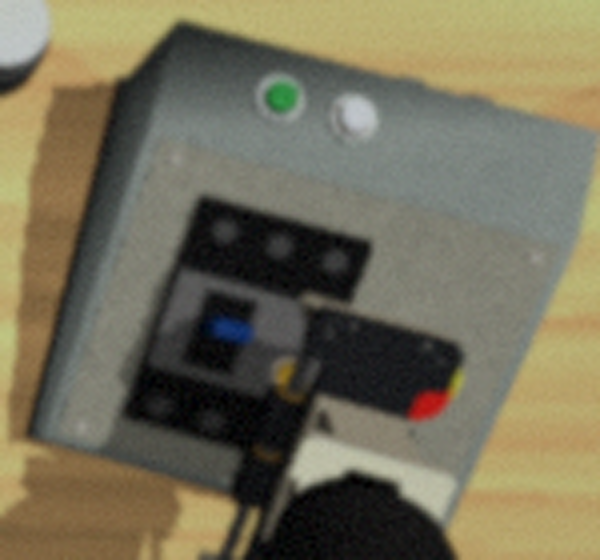

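```bash
cat >> h.py <<'E'
YAW=np.arctan2(Rb[1,1],Rb[0,1])-np.pi/2
def Rtilt(deg,sgn=1):
    Q=Rot.from_euler("ZY",[YAW,-np.radians(deg)]).as_matrix()
    return np.stack([-sgn*Q[:,0],sgn*Q[:,1],-Q[:,2]],1)
E
python3 - <<'E'
from h import *
B=ob+Rb@np.array([-.0109,-.03,.030])
for s in (1,-1):
    R=Rtilt(16,s); rel(B+Rb[:,2]*.025-R[:,2]*.022,R)
E
```

```text
REL d [-0.0009, -0.0066, 0.0053] rv [-10.97, 10.98, 89.49] ang 90.8
REL d [-0.0009, -0.0066, 0.0053] rv [-10.98, -10.97, -89.54] ang 90.9
```

Call:
jog_arm(
  motion=[
    [[0, 0, -0.015, -1, 1, 8.5, 0], [0, 0, -0.02, -2, 2, 17, 0], [0, -0.002, -0.02, -4, 4, 25, 0], [0, -0.004, -0.02, -5, 5, 33.5, 0], [0, -0.006, -0.02, -6, 6, 42, 0], [0, -0.006, -0.02, -7, 7, 50, 0], [0, -0.006, -0.02, -8, 8, 58, 0], [0, -0.006, -0.02, -9, 9, 66, 0]],
  ],
)

```text
t: 2.3
eef_pos: [0.5097, -0.255, 0.1918]
ee_rot: [-2.979, 0.275, -2.998]
force: [-0.2, -0.3, -0.1]
width: 0.0006
```

```bash
python3 - <<'E'
from h import *
log();st()
B=ob+Rb@np.array([-.0109,-.03,.030])
R=Rtilt(16,1); rel(B+Rb[:,2]*.015-R[:,2]*.022,R)
E
```

```text
t 2.3 p [ 0.5097 -0.255   0.1918] rpy [-2.9786  0.2754 -2.998 ] F [-0.2  -0.27 -0.07] w 0.0006 q [-0.057  0.065 -0.632  0.194 -0.581 -1.54 ]
REL d [-0.0078, -0.0026, 0.0349] rv [-2.63, 1.66, 23.05] ang 23.3
```

Call:
jog_arm(
  motion=[
    [[-0.003, -0.001, 0.008, -1, 0.5, 8, 0], [-0.008, -0.003, 0.016, -2, 1.1, 16, 0], [-0.008, -0.003, 0.025, -2.6, 1.7, 23, 0], [-0.008, -0.003, 0.03, -2.6, 1.7, 23, 0], [-0.008, -0.003, 0.03, -2.6, 1.7, 23, 0]],
  ],
)

```text
t: 2.8
eef_pos: [0.5259, -0.2597, 0.1654]
ee_rot: [-3.141, 0.278, 2.87]
force: [-0.4, 0.1, 0.2]
width: 0.0003
```

```bash
python3 - <<'E'
from h import *
log();s=st()
B=ob+Rb@np.array([-.0109,-.03,.030])
R=Rtilt(16,1); rel(B+Rb[:,2]*.0-R[:,2]*.022,R)
R0=Rot.from_euler("xyz",s["ee_rot"]).as_matrix();tip=s["eef_pos"]+R0[:,2]*.022
print("tip in brk",(Rb.T@(tip-ob)).round(4),"press dir in tool",(R0.T@(-Rb[:,2])).round(3))
a=optics.grab_frame("side");b=optics.grab_frame("top")
crop(a,280,60,140,140,4,"pics/s2.png");crop(b,330,140,150,140,4,"pics/t2.png")
print(proj("side",tip),proj("top",tip))
E
```

```text
t 2.8 p [ 0.5259 -0.2597  0.1654] rpy [-3.1412  0.2778  2.8696] F [-0.36  0.05  0.16] w 0.0003 q [-0.096  0.146 -0.555  0.086 -0.598 -1.812]
REL d [-0.0041, -0.0006, 0.0191] rv [0.04, -0.08, 0.22] ang 0.2
tip in brk [-0.0103 -0.0294  0.0495] press dir in tool [-0.243 -0.002  0.97 ]
[[344.79983146 142.9855121 ]] [[403.40290895 236.59261494]]
```

View pics/s2.png

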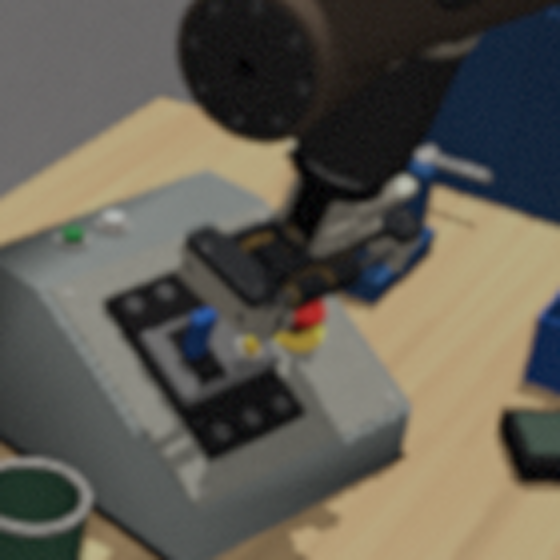

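Call:
jog_arm(
  motion=[
    [[-0.0015, -0.0005, 0.006, 0, 0, 0, 0], [-0.003, -0.0005, 0.012, 0, 0, 0, 0], [-0.004, -0.0005, 0.016, 0, 0, 0, 0], [-0.0045, -0.0005, 0.018, 0, 0, 0, 0], [-0.005, -0.0005, 0.02, 0, 0, 0, 0], [-0.0055, -0.0005, 0.022, 0, 0, 0, 0]],
  ],
)

```text
t: 3.5
eef_pos: [0.5364, -0.2635, 0.1469]
ee_rot: [-3.14, 0.278, 2.87]
force: [-16.0, 11.0, 26.7]
width: 0.0004
```

```bash
python3 - <<'E'
from h import *
log();s=st()
R0=Rot.from_euler("xyz",s["ee_rot"]).as_matrix();tip=s["eef_pos"]+R0[:,2]*.022
print("tip in brk",(Rb.T@(tip-ob)).round(4),"F brk",(Rb.T@s["force"]).round(2))
a=optics.grab_frame("side")
crop(a,280,60,140,140,4,"pics/s3.png")
E
```

```text
t 3.5 p [ 0.5364 -0.2635  0.1469] rpy [-3.1403  0.2783  2.8697] F [-15.96  10.97  26.67] w 0.0004 q [-0.101  0.185 -0.558  0.091 -0.555 -1.813]
tip in brk [-0.0099 -0.0301  0.028 ] F brk [-2.56  6.2  32.27]
```

View pics/s3.png

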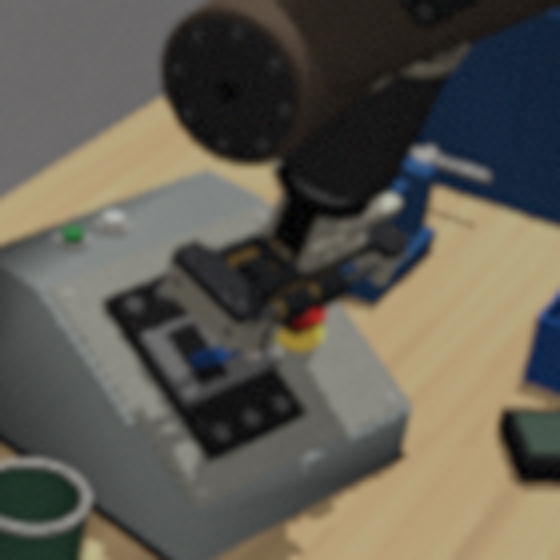

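The lever has dropped in the picture and the button is fully in. I'll back off now.

Call:
jog_arm(
  motion=[
    [[0.002, 0, -0.008, 0, 0, 0, 0], [0.005, 0, -0.03, 0, 0, 0, 0], [0.005, 0, -0.07, 0, 0, 0, 0], [0.005, 0, -0.11, 0, 0, 0, 0]],
  ],
)

```text
t: 3.95
eef_pos: [0.5016, -0.2538, 0.2519]
ee_rot: [-3.14, 0.276, 2.87]
force: [0.8, -0.1, -0.6]
width: 0.0002
```

```bash
python3 - <<'E'
from h import *
log();s=st()
b=np.array([.5543,.159]);f=np.array([.5296,.3815]);u=(f-b)/np.linalg.norm(f-b);print("u",u)
# grasp 0.165 back from ferrule middle ; jaw y perpendicular to brush
g=f-u*.17;print("grasp",g)
for sg in(1,-1):
    x=sg*np.array([u[0],u[1],0]);z=np.array([0,0,-1.]);y=np.cross(z,x);R=np.stack([x,y,z],1)
    rel([*g,.12],R)
E
```

```text
t 3.95 p [ 0.5016 -0.2538  0.2519] rpy [-3.1399  0.2761  2.8699] F [ 0.84 -0.11 -0.55] w 0.0002 q [-0.086  0.018 -0.472  0.072 -0.811 -1.799]
u [-0.11033347  0.99389462]
grasp [0.54835669 0.21253791]
REL d [0.1131, 0.4619, 0.1043] rv [9.31, 13.96, 67.63] ang 69.7
REL d [0.1131, 0.4619, 0.1043] rv [-15.5, 10.34, -111.1] ang 112.7
```

```bash
cat > fk.py <<'E'
import numpy as np, itertools
from scipy.optimize import least_squares
from scipy.spatial.transform import Rotation as Rot
def ax(a,t): return Rot.from_rotvec(np.array(a)*t).as_matrix()
X,Y,Z=np.eye(3)
Ez=np.array([[0,0,1],[0,1,0],[-1,0,0]],float) # tool z -> forearm x
def fk(p,s,q,full=False):
    a1,b,d1,a2,a3,d4,d6,o1,o2,o3,o4,o5,o6=p
    R=ax(Z,s[0]*q[0]+o1);t=R@np.array([a1,b,d1])
    R=R@ax(Y,q[1]+o2);t=t+R@[0,0,a2]
    R=R@ax(Y,s[1]*q[2]+o3);t=t+R@[d4,0,a3];w=t
    R=R@ax(X,s[2]*q[3]+o4)@ax(Y,s[3]*q[4]+o5)@ax(X,s[4]*q[5]+o6);t=t+R@[d6,0,0]
    return (t,R@Ez,w) if full else (t,R@Ez)
def load():
    D=np.loadtxt("fk.txt");return D
def fit():
    D=load();best=None
    for s in itertools.product([1],[1,-1],[1,-1],[1,-1],[1,-1]):
      for o6 in(0,1.57,3.14,-1.57):
        def res(p):
            r=[]
            for d in D:
                t,R=fk(p,s,d[:6]);R1=Rot.from_euler("xyz",d[9:]).as_matrix()
                r+=list((t-d[6:9])*5)+list(Rot.from_matrix(R1.T@R).as_rotvec())
            return r+list(1e-3*np.array(p))
        o=least_squares(res,[.05,-.19,.4,.4,0,.4,.2,0,0,0,0,0,o6],max_nfev=60)
        if best is None or o.cost<best[0]: best=(o.cost,s,o.x)
    return best
if __name__=="__main__":
    c,s,p=fit();print(c,s,p.round(4));np.savez("fkp.npz",s=s,p=p)
    for d in load(): print((fk(p,s,d[:6])[0]-d[6:9]).round(4))
E
python3 fk.py
```

```text
0.05204884754751786 (1, -1, -1, -1, -1) [ 0.1155 -0.1144  0.1849  0.7219  0.0441  0.3381  0.5337 -0.126  -0.0641
  0.1625  0.0083 -0.1033 -1.6918]
[-0.0092  0.0111 -0.012 ]
[0.018  0.0007 0.0052]
[-0.0347 -0.0044 -0.0144]
[-0.004  -0.0006 -0.0028]
[ 0.0182 -0.0003  0.0147]
[ 0.0255 -0.0034  0.0191]
[-0.0092  0.0083 -0.0097]
```

```bash
cat > fk.py <<'E'
import numpy as np, itertools
from scipy.optimize import least_squares
from scipy.spatial.transform import Rotation as Rot
def ax(a,t): return Rot.from_rotvec(np.array(a)*t).as_matrix()
X,Y,Z=np.eye(3)
Ez=np.array([[0,0,1],[0,1,0],[-1,0,0]],float)
def fk(p,s,q,full=False):
    a1,b,d1,a2,a3,d4,d6,o1,o2,o3,o4,o5,o6,e1,e2,e3,e4=p
    R=ax(Z,s[0]*q[0]+o1);t=R@np.array([a1,b,d1])
    R=R@ax(Y,q[1]+o2);t=t+R@[0,0,a2]
    el=t
    R=R@ax(Y,s[1]*q[2]+o3);t=t+R@[d4,0,a3]
    R=R@ax(X,s[2]*q[3]+o4);t=t+R@[0,e1,e2];w=t
    R=R@ax(Y,s[3]*q[4]+o5);t=t+R@[d6,e3,e4]
    R=R@ax(X,s[4]*q[5]+o6)
    return (t,R@Ez,w,el) if full else (t,R@Ez)
def load():
    return np.loadtxt("fk.txt")
def fit():
    D=load();best=None
    for s in itertools.product([1],[1,-1],[1,-1],[1,-1],[1,-1]):
      for o6 in(0,1.57,3.14,-1.57):
        def res(p):
            r=[]
            for d in D:
                t,R=fk(p,s,d[:6]);R1=Rot.from_euler("xyz",d[9:]).as_matrix()
                r+=list((t-d[6:9])*10)+list(5*Rot.from_matrix(R1.T@R).as_rotvec())
            return r+list(3e-3*np.array(p))
        o=least_squares(res,[.05,-.1,.4,.4,0,.4,.2,0,0,0,0,0,o6,0,0,0,0],max_nfev=40)
        if best is None or o.cost<best[0]: best=(o.cost,s,o.x)
    return best
if __name__=="__main__":
    c,s,p=fit();print(c,s,p.round(4));np.savez("fkp.npz",s=s,p=p)
    for d in load():
        t,R,w,e=fk(p,s,d[:6],True); print((t-d[6:9]).round(4),w.round(3),e.round(3))
E
python3 fk.py
```

```text
1.4530117821127993e-05 (1, -1, -1, -1, -1) [ 0.     -0.      0.1988  0.6016  0.      0.4636  0.356   0.      0.
 -0.     -0.      0.     -1.5708 -0.0959 -0.     -0.0959  0.    ]
[-0.  0. -0.] [ 0.359 -0.547  0.604] [ 0.141 -0.158  0.762]
[-0.  0. -0.] [ 0.318 -0.138  0.523] [-0.039  0.005  0.799]
[-0. -0.  0.] [ 0.303 -0.129  0.444] [ 0.018 -0.003  0.8  ]
[0. 0. 0.] [ 0.4   -0.117  0.516] [ 0.039 -0.002  0.799]
[ 0. -0.  0.] [ 0.436 -0.138  0.501] [ 0.087 -0.008  0.794]
[-0.  0.  0.] [ 0.446 -0.141  0.483] [ 0.11  -0.011  0.79 ]
[ 0. -0. -0.] [ 0.413 -0.132  0.588] [ 0.011 -0.001  0.8  ]
```

```bash
cat > ik.py <<'E'
from fk import *
_f=np.load("fkp.npz");S=tuple(_f["s"]);P=_f["p"]
LO=np.array([-3.07,-1.43,-1.02,-3.03,-3.05,-3.03]);HI=np.array([3.07,2.12,1.25,1.67,0,3.03])
SEEDS=[np.array([a,.3,-.3,c,-1.2,e]) for a in(-.5,.5) for c in(-2.2,-1,0,1) for e in(-2.2,-.7,.7,2.2)]
def ik(p,R,seeds=None,tol=2e-3):
    best=None
    for q0 in (seeds if seeds is not None else SEEDS):
        def res(q):
            t,Q=fk(P,S,q); return np.r_[(t-p)*5,Rot.from_matrix(R.T@Q).as_rotvec()]
        o=least_squares(res,np.clip(q0,LO+.03,HI-.03),bounds=(LO+.02,HI-.02),max_nfev=40)
        if o.cost<tol**2:
            m=np.min(np.minimum(o.x-LO,HI-o.x)); d=np.abs(o.x-q0).max()
            key=-d if seeds is not None else m
            if best is None or key>best[0]: best=(key,o.x,m)
            if seeds is None and m>.25: break
    return None if best is None else (best[1],best[2])
def frame(hdir,w,th,s):
    """tool frame: z = cos th*hdir + sin th*w ; jaw = s * (w x hdir)"""
    z=np.cos(th)*hdir+np.sin(th)*w; y=s*np.cross(w,hdir); return np.stack([np.cross(y,z),y,z],1)
E
cat > pl.py <<'E'
from ik import *
pot=np.array([.553,.030,0])
lean=np.radians(16);u=np.array([0,-np.sin(lean),np.cos(lean)])
butt=pot+[0,.02,.02]
fer=butt+u*.235
for th in(40,50,60,70):
  for az in range(-180,180,30):
    a=np.radians(az);w=np.array([np.cos(a),np.sin(a),0]);w-=u*(w@u);w/=np.linalg.norm(w)
    out=[]
    for s in(1,-1):
      R=frame(-u,w,np.radians(th),s);r=[]
      for dz in(0,.16):
        k=ik(fer+[0,0,dz]-R[:,2]*.008,R); r.append(None if k is None else round(k[1],2))
      out.append(r)
    if any(None not in r for r in out): print(th,az,out)
E
time python3 pl.py
```

```text
40 -180 [[np.float64(0.92), np.float64(0.66)], [np.float64(0.92), np.float64(0.66)]]
40 -150 [[np.float64(1.08), np.float64(0.82)], [np.float64(1.08), np.float64(0.82)]]
40 -120 [[np.float64(0.85), np.float64(0.8)], [np.float64(0.94), np.float64(1.08)]]
40 -90 [[np.float64(0.61), np.float64(0.5)], [np.float64(0.61), np.float64(0.88)]]
40 -60 [[np.float64(0.27), np.float64(0.2)], [np.float64(0.27), np.float64(0.58)]]
40 0 [[np.float64(0.15), np.float64(0.49)], [np.float64(0.15), np.float64(0.49)]]
40 30 [[np.float64(0.66), np.float64(0.84)], [np.float64(0.28), np.float64(0.65)]]
40 60 [[np.float64(0.86), np.float64(1.05)], [None, np.float64(0.05)]]
40 90 [[np.float64(1.08), np.float64(0.99)], [np.float64(0.36), np.float64(0.11)]]
40 120 [[np.float64(0.99), np.float64(0.78)], [np.float64(0.69), np.float64(0.45)]]
40 150 [[np.float64(0.89), np.float64(0.65)], [np.float64(0.89), np.float64(0.65)]]
50 -180 [[np.float64(0.83), np.float64(0.58)], [np.float64(0.83), np.float64(0.58)]]
50 -150 [[np.float64(1.02), np.float64(0.78)], [np.float64(1.02), np.float64(0.78)]]
50 -120 [[np.float64(0.
[... 1523 characters left out ...]
1)]]
70 -150 [[np.float64(0.88), np.float64(0.6)], [np.float64(0.88), np.float64(0.6)]]
70 -120 [[np.float64(0.94), np.float64(0.86)], [np.float64(0.94), np.float64(0.98)]]
70 -90 [[np.float64(0.49), np.float64(0.68)], [np.float64(0.49), np.float64(0.68)]]
70 30 [[np.float64(0.46), np.float64(0.62)], [np.float64(0.41), None]]
70 60 [[np.float64(0.78), np.float64(0.88)], [np.float64(0.48), np.float64(0.12)]]
70 90 [[np.float64(1.1), np.float64(0.99)], [np.float64(0.54), np.float64(0.24)]]
70 120 [[np.float64(0.8), np.float64(0.65)], [np.float64(0.66), np.float64(0.33)]]
70 150 [[np.float64(0.6), np.float64(0.37)], [np.float64(0.6), np.float64(0.37)]]
real	2m39.200s
user	2m34.022s
sys	0m0.355s
```

```bash
cat > pl2.py <<'E'
from ik import *
from h import onz
print("box corner",onz("top",(337.6,249.6),.055).round(3),onz("top",(330+555/5,140+683/5),.055).round(3))
D=np.array([0,0,-1.]);ca=np.array
u0=ca([-.1103,.9939,0]);qn=load()[-1][:6]
def rpt(n,p,R,sd=None):
    k=ik(ca(p),R,sd); print(n,None if k is None else (k[0].round(2),round(k[1],2))); return None if k is None else k[0]
g=ca([.5484,.2125,.030])
for s in(1,-1):
    R=frame(-u0,D,np.pi/2,s); print("s",s)
    q=rpt("above",g+[0,0,.08],R,[qn]); 
    if q is None: q=rpt("above*",g+[0,0,.08],R)
    if q is None: continue
    q=rpt("grasp",g,R,[q]); q1=q
    for x in(.40,.42,.44):
        for yw in(0,-.11,-.25):
            uu=ca([np.sin(-yw)*1,np.cos(yw),0]); 
            R2=frame(-uu,D,np.pi/2,s);q=rpt(f"lay {x} {yw}",ca([x,-.07,.015]),R2,[q1])
# regrasp & place
lean=np.radians(16);ul=ca([0,-np.sin(lean),np.cos(lean)])
fer=ca([.553,.05,.02])+ul*.235
for th in(60,70):
  t=np.radians(th)
  for yw in(0,.25):
   uu=ca([np.sin(yw),np.cos(yw),0])
   for x in(.40,.43):
    print(th,yw,x)
    Rg=frame(-uu,D,t,1);f=ca([x,.10,.012]) 
    q=rpt(" regrasp",f-Rg[:,2]*.008,Rg)
    for az in (60,90):
      a=np.radians(az);w=ca([np.cos(a),np.sin(a),0]);w-=ul*(w@ul);w/=np.linalg.norm(w)
      Rp=frame(-ul,w,t,1)
      for nm,dz in(("pre",.16),("place",0)): rpt("  %s az%d"%(nm,az),fer+[0,0,dz]-Rp[:,2]*.008,Rp,[q] if q is not None else None)
E
python3 pl2.py
```

```text
box corner [ 0.502 -0.116  0.055] [ 0.436 -0.379  0.055]
s 1
above (array([ 0.7 ,  0.34, -0.36, -0.  , -0.87, -0.59]), np.float64(0.66))
grasp (array([ 0.7 ,  0.44, -0.43, -0.  , -0.7 , -0.59]), np.float64(0.59))
lay 0.4 0 (array([ 0.32,  0.24, -0.85, -0.  , -0.48, -0.32]), np.float64(0.17))
lay 0.4 -0.11 (array([ 0.32,  0.24, -0.85, -0.  , -0.48, -0.43]), np.float64(0.17))
lay 0.4 -0.25 (array([ 0.32,  0.24, -0.85, -0.  , -0.48, -0.57]), np.float64(0.17))
lay 0.42 0 (array([ 0.3 ,  0.27, -0.81, -0.  , -0.5 , -0.3 ]), np.float64(0.21))
lay 0.42 -0.11 (array([ 0.3 ,  0.27, -0.81, -0.  , -0.5 , -0.41]), np.float64(0.21))
lay 0.42 -0.25 (array([ 0.3 ,  0.27, -0.81, -0.  , -0.5 , -0.55]), np.float64(0.21))
lay 0.44 0 (array([ 0.29,  0.29, -0.76, -0.  , -0.51, -0.29]), np.float64(0.26))
lay 0.44 -0.11 (array([ 0.29,  0.29, -0.76, -0.  , -0.51, -0.4 ]), np.float64(0.26))
lay 0.44 -0.25 (array([ 0.29,  0.29, -0.76, -0.  , -0.51, -0.54]), np.float64(0.26))
s -1
above None
above* (array([ 0.7 ,  0.34, -0.36, -0.  , -0.87,  2.55]), np.float64(0.48))
grasp (array([ 0.7 ,  0.44, -0.43, -0.  , -0
[... 3419 characters left out ...]
2, -1.68,  0.23]), np.float64(0.88))
  place az60 (array([-0.65,  0.48, -0.24, -1.39, -1.61,  0.59]), np.float64(0.78))
  pre az90 (array([-0.53,  0.47,  0.2 , -1.34, -2.06,  0.35]), np.float64(0.99))
  place az90 (array([-0.5 ,  0.67,  0.1 , -1.22, -1.95,  0.65]), np.float64(1.1))
70 0.25 0.43
 regrasp (array([ 0.82,  0.4 , -0.72,  0.24, -0.77, -1.27]), np.float64(0.3))
  pre az60 (array([-0.66,  0.22, -0.14, -1.42, -1.68,  0.23]), np.float64(0.88))
  place az60 (array([-0.65,  0.48, -0.24, -1.39, -1.61,  0.59]), np.float64(0.78))
  pre az90 (array([-0.53,  0.47,  0.2 , -1.34, -2.06,  0.35]), np.float64(0.99))
  place az90 (array([-0.5 ,  0.67,  0.1 , -1.22, -1.95,  0.65]), np.float64(1.1))
```

```bash
cat > a.py <<'E'
from h import *
from ik import frame
D=np.array([0,0,-1.]);u0=np.array([-.1103,.9939,0]);R=frame(-u0,D,np.pi/2,1)
log();st()
rel([.5484,.2125,.25],R);rel([.5484,.2125,.030],R)
E
python3 a.py
```

```text
t 3.95 p [ 0.5016 -0.2538  0.2519] rpy [-3.1399  0.2761  2.8699] F [ 0.84 -0.11 -0.55] w 0.0002 q [-0.086  0.018 -0.472  0.072 -0.811 -1.799]
REL d [0.0776, 0.4617, -0.0208] rv [-15.5, 10.34, -111.1] ang 112.7
REL d [0.1376, 0.462, 0.1909] rv [-15.5, 10.34, -111.1] ang 112.7
```

Call:
jog_arm(
  motion=[
    [[0.005, 0.033, -0.005, -1.1, 0.7, -7.9, 0.06], [0.01, 0.066, -0.01, -2.2, 1.5, -15.9, 0.06], [0.016, 0.1, -0.02, -3.3, 2.2, -23.8, 0.06], [0.022, 0.132, -0.02, -4.4, 3, -31.7, 0.06], [0.028, 0.165, -0.02, -5.5, 3.7, -39.7, 0.06], [0.033, 0.2, -0.02, -6.6, 4.4, -47.6, 0.06], [0.039, 0.23, -0.02, -7.7, 5.2, -55.5, 0.06], [0.044, 0.265, -0.02, -8.8, 5.9, -63.5, 0.06]],
  ],
)

```text
t: 4.75
eef_pos: [0.5266, 0.0154, 0.2588]
ee_rot: [-3.068, 0.113, -2.283]
force: [0.8, -0.9, -0.9]
width: 0.057
```

```bash
python3 a.py
```

```text
t 4.75 p [0.5266 0.0154 0.2588] rpy [-3.0679  0.113  -2.2828] F [ 0.8  -0.89 -0.89] w 0.057 q [ 0.415  0.028 -0.399  0.022 -1.01  -1.141]
REL d [-0.1615, 0.114, 0.0188] rv [-6.64, 4.37, -47.29] ang 48.0
REL d [-0.1367, 0.1301, 0.2368] rv [-6.64, 4.37, -47.29] ang 48.0
```

Call:
jog_arm(
  motion=[
    [[-0.025, 0.018, 0.0, -1.1, 0.7, -7.9, 0.06], [-0.053, 0.038, 0.005, -2.2, 1.5, -15.8, 0.06], [-0.08, 0.057, 0.01, -3.3, 2.2, -23.6, 0.06], [-0.108, 0.076, 0.015, -4.4, 2.9, -31.5, 0.06], [-0.135, 0.095, 0.02, -5.5, 3.6, -39.4, 0.06], [-0.158, 0.114, 0.04, -6.6, 4.4, -47.3, 0.06], [-0.153, 0.118, 0.09, -6.6, 4.4, -47.3, 0.06], [-0.147, 0.123, 0.14, -6.6, 4.4, -47.3, 0.06]],
  ],
)

```text
t: 5.55
eef_pos: [0.5485, 0.2136, 0.1277]
ee_rot: [-3.139, 0.001, -1.458]
force: [-0.1, 0.1, -0.9]
width: 0.0604
```

```bash
python3 a.py; python3 - <<'E'
from h import *
b=optics.grab_frame("top");crop(b,120,150,190,150,4,"pics/t4.png")
a=optics.grab_frame("side");crop(a,150,130,190,190,3,"pics/s4.png")
E
```

```text
t 5.55 p [0.5485 0.2136 0.1277] rpy [-3.1392e+00  6.0000e-04 -1.4584e+00] F [-0.1   0.06 -0.94] w 0.0604 q [ 0.704  0.322 -0.342  0.001 -0.904 -0.592]
REL d [0.001, -0.0001, -0.1223] rv [-0.14, 0.03, 0.1] ang 0.2
REL d [0.0011, 0.0004, 0.0977] rv [-0.14, 0.03, 0.1] ang 0.2
```

View pics/t4.png

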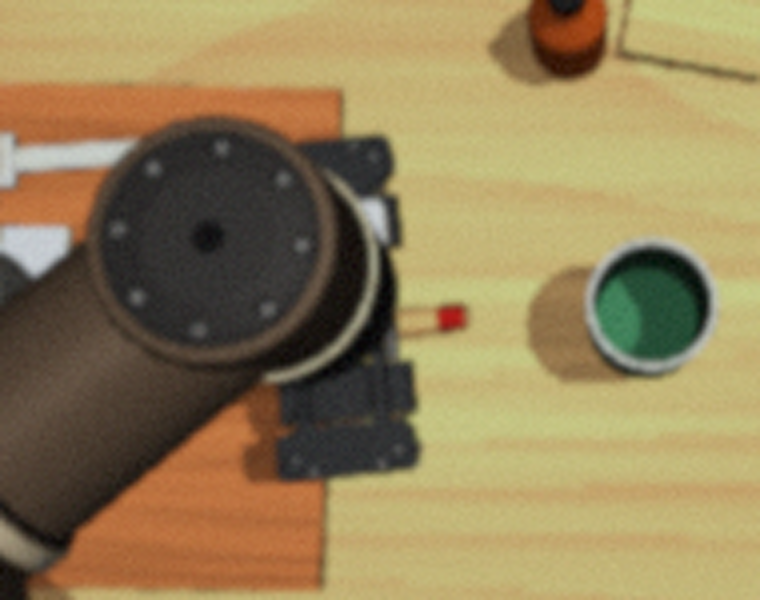

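View pics/s4.png

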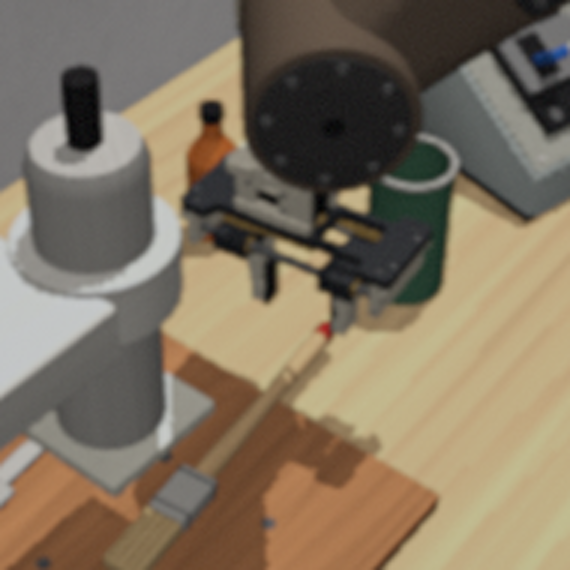

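Call:
jog_arm(
  motion=[
    [[0, 0, 0.03, 0, 0, 0, 0.06], [0, 0, 0.06, 0, 0, 0, 0.06], [0.001, 0, 0.085, 0, 0, 0, 0.06], [0.001, 0, 0.097, 0, 0, 0, 0.06], [0.001, 0, 0.097, 0, 0, 0, 0.0], [0.001, 0, 0.097, 0, 0, 0, 0.0], [0.001, 0, 0.097, 0, 0, 0, 0.0], [0.001, 0, 0.097, 0, 0, 0, 0.0]],
  ],
  newtons=35,
)

```text
t: 6.45
eef_pos: [0.5437, 0.2086, 0.0265]
ee_rot: [3.133, -0.005, -1.461]
force: [-0.9, -0.3, 0.2]
width: 0.0333
```

```bash
python3 a.py
```

```text
t 6.45 p [0.5437 0.2086 0.0265] rpy [ 3.1329 -0.005  -1.4609] F [-0.95 -0.25  0.16] w 0.0333 q [ 0.702  0.447 -0.438 -0.001 -0.696 -0.591]
REL d [-0.0022, -0.0031, -0.2236] rv [0.5, -0.29, -0.04] ang 0.6
REL d [-0.0033, -0.0051, -0.0036] rv [0.5, -0.29, -0.04] ang 0.6
```

Call:
jog_arm(
  motion=[
    [[0, -0.002, 0, 0, 0, 0, 0.0], [0, -0.002, 0, 0, 0, 0, 0.0], [0, -0.002, 0, 0, 0, 0, 0.0]],
  ],
  newtons=35,
)

```text
t: 6.75
eef_pos: [0.5463, 0.2092, 0.027]
ee_rot: [3.134, -0.004, -1.461]
force: [1.1, 1.0, 2.3]
width: 0.0171
```

```bash
python3 a.py
```

```text
t 6.75 p [0.5463 0.2092 0.027 ] rpy [ 3.134  -0.0044 -1.4608] F [1.07 1.01 2.3 ] w 0.0171 q [ 0.699  0.449 -0.433 -0.001 -0.698 -0.589]
REL d [-0.0021, -0.0008, -0.223] rv [0.43, -0.25, -0.03] ang 0.5
REL d [-0.0031, -0.0025, -0.0031] rv [0.43, -0.25, -0.03] ang 0.5
```

Call:
jog_arm(
  motion=[
    [[0.008, 0.012, -0.003, 0, 0, 0, 0], [0.022, 0.035, -0.005, 0, 0, 0, 0], [0.036, 0.06, -0.006, 0, 0, 0, 0], [0.051, 0.086, -0.006, 0, 0, 0, 0], [0.07, 0.11, -0.006, 0, 0, 0, 0], [0.09, 0.13, -0.006, 0, 0, 2, 0], [0.115, 0.145, -0.006, 0, 0, 5, 0], [0.14, 0.15, -0.006, 0, 0, 8, 0]],
  ],
)

```text
t: 7.55
eef_pos: [0.41, 0.0518, 0.0347]
ee_rot: [3.133, -0.006, -1.602]
force: [0.7, 0.2, -1.0]
width: 0.0172
```

```bash
python3 - <<'E'
from h import *
from ik import frame
log();st()
u=np.array([.1,.995,0]);R=frame(-u/np.linalg.norm(u),np.array([0,0,-1.]),np.pi/2,1)
rel([.42,-.07,.035],R);rel([.42,-.07,.012],R)
a=optics.grab_frame("side");cv2.imwrite("pics/s5.png",a[:,:,::-1])
b=optics.grab_frame("top");cv2.imwrite("pics/t5.png",b[:,:,::-1])
E
```

```text
t 7.55 p [0.41   0.0518 0.0347] rpy [ 3.1333 -0.006  -1.6019] F [ 0.73  0.16 -0.96] w 0.0172 q [ 0.608  0.215 -0.808 -0.    -0.558 -0.639]
REL d [0.1214, -0.0138, 0.0003] rv [0.46, -0.36, 3.95] ang 4.0
REL d [0.1213, -0.014, 0.0233] rv [0.46, -0.36, 3.95] ang 4.0
```

View pics/s5.png

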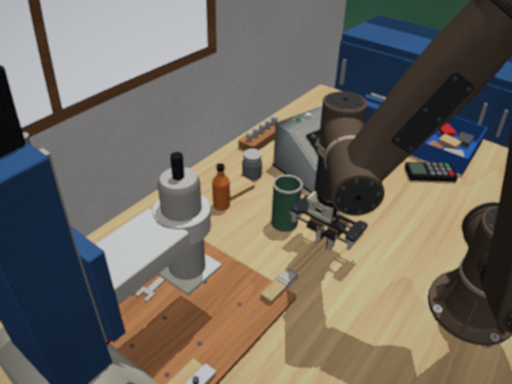

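View pics/t5.png

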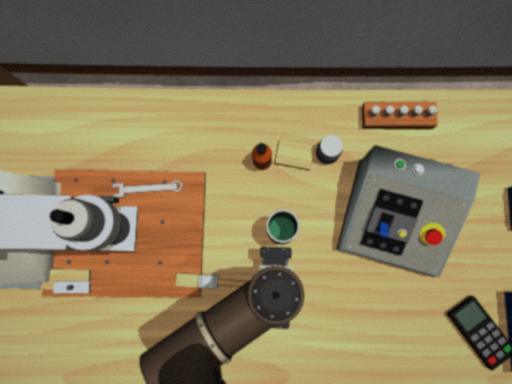

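Call:
jog_arm(
  motion=[
    [[0.03, 0, -0.005, 0, 0, 1, 0], [0.06, 0, -0.005, 0, 0, 2, 0], [0.09, -0.005, -0.003, 0, 1, 3, 0], [0.115, -0.014, 0, 0, 2, 4, 0], [0.121, -0.014, 0.005, 0, 3, 4, 0], [0.121, -0.014, 0.009, 0, 3, 4, 0], [0.121, -0.014, 0.01, 0, 3, 4, 0], [0.121, -0.014, 0.01, 0, 3, 4, 0]],
  ],
)

```text
t: 8.45
eef_pos: [0.4197, -0.0704, 0.0251]
ee_rot: [3.134, -0.059, -1.673]
force: [0.3, 0.2, -0.9]
width: 0.0172
```

```bash
python3 - <<'E'
from h import *
log();st()
a=optics.grab_frame("side");crop(a,240,150,140,170,3,"pics/s6.png")
E
```

```text
t 8.45 p [ 0.4197 -0.0704  0.0251] rpy [ 3.1345 -0.0592 -1.6728] F [ 0.35  0.2  -0.91] w 0.0172 q [ 0.346  0.25  -0.836  0.101 -0.519 -0.538]
```

View pics/s6.png

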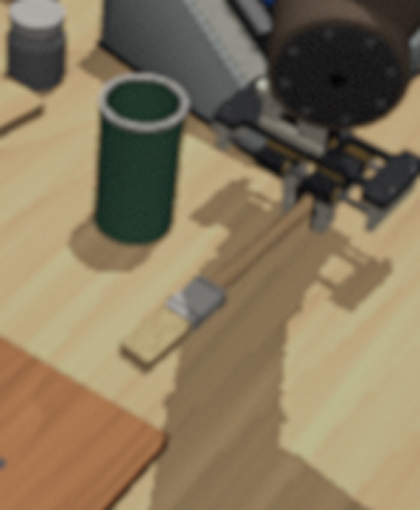

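Call:
jog_arm(
  motion=[
    [[0, 0, 0.001, 0, 0.7, 0, 0.0], [0, 0, 0.001, 0, 1.2, 0, 0.0], [0, 0, 0.001, 0, 1.2, 0, 0.025], [0, 0, 0.001, 0, 1.2, 0, 0.03], [0, 0, 0.001, 0, 1.2, 0, 0.04], [0, 0, 0.001, 0, 1.2, 0, 0.05], [0, 0, 0.001, 0, 1.2, 0, 0.06], [0, 0, 0.001, 0, 1.2, 0, 0.06]],
  ],
)

```text
t: 9.3
eef_pos: [0.4199, -0.0704, 0.0243]
ee_rot: [3.135, -0.08, -1.673]
force: [0.9, -0.7, -0.4]
width: 0.056
```

Call:
jog_arm(
  motion=[
    [[0, 0, -0.02, 0, 1.2, 0, 0.06], [0, 0, -0.05, 0, 0, 0, 0.06], [0, 0, -0.09, 0, -2, 0, 0.07], [0, 0, -0.13, 0, -4, 0, 0.08], [0, 0, -0.16, 0, -4, 0, 0.08]],
  ],
)

```text
t: 9.8
eef_pos: [0.4228, -0.0577, 0.1866]
ee_rot: [3.137, -0.008, -1.674]
force: [0.6, -0.2, 0.4]
width: 0.0771
```

```bash
python3 - <<'E'
from h import *
log();st()
a=optics.grab_frame("side");crop(a,230,150,160,170,4,"pics/s7.png")
b=optics.grab_frame("top");crop(b,200,190,190,150,4,"pics/t7.png")
E
```

```text
t 9.8 p [ 0.4228 -0.0577  0.1866] rpy [ 3.1375 -0.0076 -1.6736] F [ 0.62 -0.24  0.42] w 0.0771 q [ 0.335 -0.004 -0.596  0.006 -0.986 -0.442]
```

View pics/s7.png

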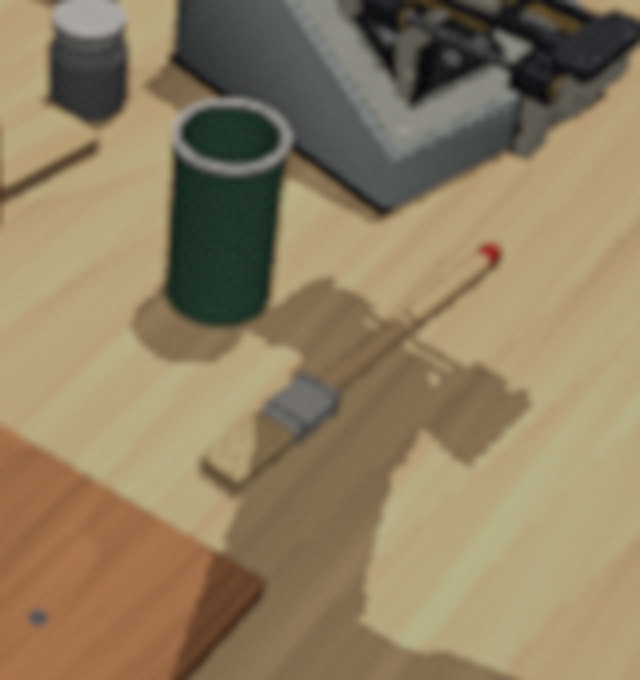

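View pics/t7.png

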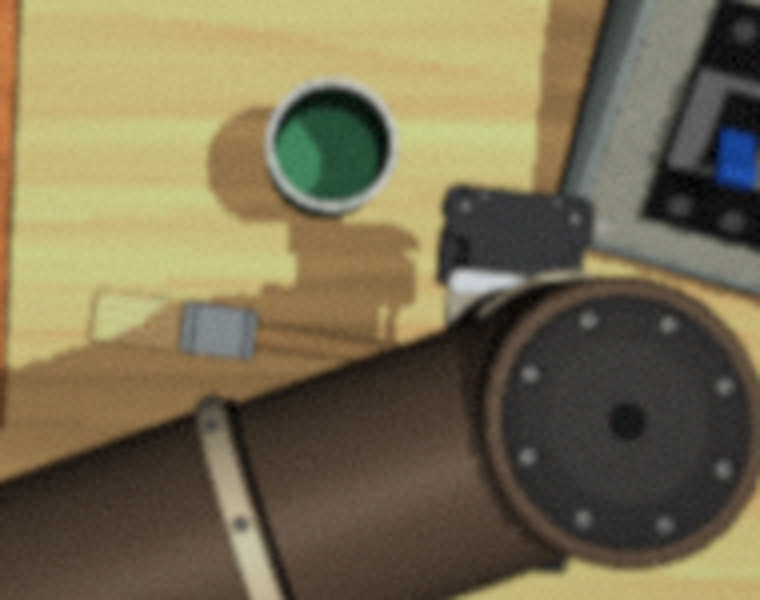

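```bash
cat > b.py <<'E'
from h import *
from ik import frame
fs=(303/4+230,403/4+150);ft=(218/4+200,331/4+190);bs=(490/4+230,254/4+150)
F1=onz("top",ft,.018);F2=onz("side",fs,.018);Bt=onz("side",bs,.012)
Tt=onz("top",(93/4+200,316/4+190),.012);Ts=onz("side",(223/4+230,474/4+150),.012)
if __name__=="__main__":
    print("F",F1.round(4),F2.round(4),tri(fs,ft)[0].round(4),"butt",Bt.round(4),"tip",Tt.round(4),Ts.round(4))
F=(F1+F2)/2;u=F-Bt;u[2]=0;
if __name__=="__main__": print("len",np.linalg.norm(u),"tip-len",np.linalg.norm(Tt[:2]-Bt[:2]),"dir tip",(Tt-Bt)[:2]/np.linalg.norm((Tt-Bt)[:2]))
u/=np.linalg.norm(u)
TH=np.radians(60)
F[2]=.009
Rg=frame(-u,np.array([0,0,-1.]),TH,1)
pg=F-Rg[:,2]*.0205
if __name__=="__main__":
    log();st()
    print("u",u.round(3),"pg",pg.round(4)); 
    from ik import ik
    k=ik(pg,Rg,[arm.get_state()["q"]]);print(k)
    rel(pg+np.array([0,0,.10]),Rg);rel(pg,Rg)
E
python3 b.py
```

```text
F [0.4399 0.1011 0.018 ] [0.4367 0.1027 0.018 ] [0.4389 0.1007 0.0153] butt [ 0.4108 -0.1216  0.012 ] tip [0.4492 0.1854 0.012 ] [0.4462 0.1842 0.012 ]
len 0.2251527692084493 tip-len 0.3093448918139117 dir tip [0.12407733 0.99227255]
t 9.9 p [ 0.4248 -0.0574  0.1881] rpy [-3.1403 -0.0075 -1.6731] F [0.27 0.24 0.19] w 0.0795 q [ 0.336 -0.006 -0.595  0.009 -0.984 -0.444]
u [0.122 0.993 0.   ] pg [0.4395 0.1121 0.0268]
(array([ 0.89763266,  0.46791551, -0.69767692,  0.34287933, -0.89189724,
       -1.3025198 ]), np.float64(0.32232308489974515))
REL d [-0.1705, 0.0027, 0.0601] rv [-0.38, 29.57, 1.11] ang 29.6
REL d [-0.1713, 0.0029, 0.1601] rv [-0.38, 29.57, 1.11] ang 29.6
```

Call:
jog_arm(
  motion=[
    [[-0.04, 0, 0, 0, 7, 0.3, 0.06], [-0.085, 0.001, 0.02, -0.2, 15, 0.6, 0.06], [-0.13, 0.002, 0.04, -0.3, 22, 1, 0.06], [-0.17, 0.003, 0.06, -0.4, 29.6, 1.1, 0.06], [-0.171, 0.003, 0.09, -0.4, 29.6, 1.1, 0.06], [-0.171, 0.003, 0.11, -0.4, 29.6, 1.1, 0.06], [-0.171, 0.003, 0.11, -0.4, 29.6, 1.1, 0.06]],
  ],
)

```text
t: 10.6
eef_pos: [0.4377, 0.1113, 0.074]
ee_rot: [3.136, -0.53, -1.689]
force: [-0.4, -0.9, -0.6]
width: 0.0599
```

```bash
python3 b.py; python3 - <<'E'
from h import *
a=optics.grab_frame("side");crop(a,230,150,160,150,4,"pics/s8.png")
E
```

```text
F [0.4399 0.1011 0.018 ] [0.4367 0.1027 0.018 ] [0.4389 0.1007 0.0153] butt [ 0.4108 -0.1216  0.012 ] tip [0.4492 0.1854 0.012 ] [0.4462 0.1842 0.012 ]
len 0.2251527692084493 tip-len 0.3093448918139117 dir tip [0.12407733 0.99227255]
t 10.6 p [0.4377 0.1113 0.074 ] rpy [ 3.1363 -0.5299 -1.6895] F [-0.4  -0.88 -0.56] w 0.0599 q [ 0.903  0.395 -0.656  0.311 -1.009 -1.256]
u [0.122 0.993 0.   ] pg [0.4395 0.1121 0.0268]
(array([ 0.89763266,  0.46791551, -0.69767691,  0.34287933, -0.89189724,
       -1.3025198 ]), np.float64(0.32232308564020706))
REL d [0.0258, -0.0015, -0.046] rv [0.19, -0.36, 0.19] ang 0.5
REL d [-0.0247, -0.0019, 0.0402] rv [0.19, -0.36, 0.19] ang 0.5
```

View pics/s8.png

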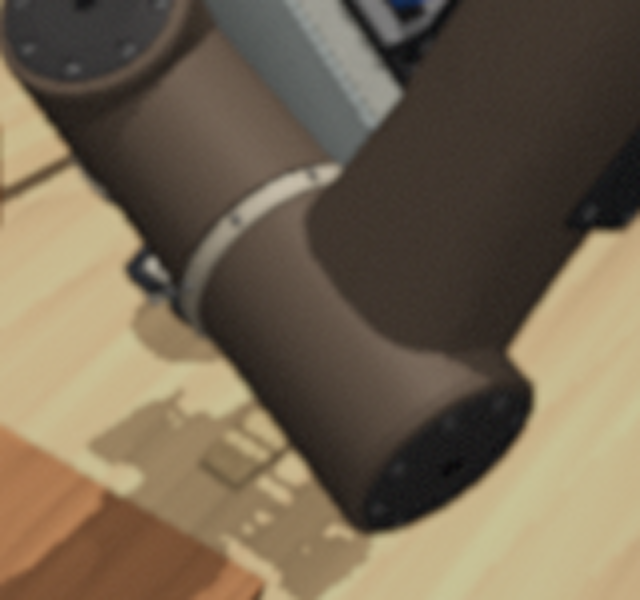

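Call:
jog_arm(
  motion=[
    [[-0.01, -0.001, 0.015, 0, 0, 0, 0.06], [-0.018, -0.002, 0.028, 0, 0, 0, 0.06], [-0.0245, -0.002, 0.04, 0, -0.3, 0, 0.06], [-0.0245, -0.002, 0.04, 0, -0.3, 0, 0.06], [-0.0245, -0.002, 0.04, 0, -0.3, 0, 0.0], [-0.0245, -0.002, 0.04, 0, -0.3, 0, 0.0], [-0.0245, -0.002, 0.04, 0, -0.3, 0, 0.0], [-0.0245, -0.002, 0.04, 0, -0.3, 0, 0.0]],
  ],
  newtons=45,
)

```text
t: 11.45
eef_pos: [0.4408, 0.1125, 0.0294]
ee_rot: [3.139, -0.522, -1.691]
force: [-1.1, 0.4, 2.4]
width: 0.0334
```

Call:
jog_arm(
  motion=[
    [[0, 0, 0, 0, 0, 0, 0.0], [0, 0, 0, 0, 0, 0, 0.0]],
  ],
)

```text
t: 11.65
eef_pos: [0.4409, 0.1127, 0.0295]
ee_rot: [3.139, -0.521, -1.691]
force: [-0.8, 0.4, -0.4]
width: 0.0337
```

```bash
python3 b.py|tail -5
```

```text
u [0.122 0.993 0.   ] pg [0.4395 0.1121 0.0268]
(array([ 0.89763266,  0.46791551, -0.69767692,  0.34287933, -0.89189724,
       -1.3025198 ]), np.float64(0.3223230849098627))
REL d [0.0491, 0.0014, -0.0839] rv [0.07, 0.13, 0.09] ang 0.2
REL d [-0.0007, 0.0012, 0.0028] rv [0.07, 0.13, 0.09] ang 0.2
```

```bash
cat > c.py <<'E'
from h import *
from ik import *
from b import F,u
from scipy.spatial.transform import Slerp
s=arm.get_state()
R0=Rot.from_euler("xyz",s["ee_rot"]).as_matrix();p0=s["eef_pos"]
F=F.copy(); F[:2]=p0[:2]+R0[:2,2]*(p0[2]-.009)/-R0[2,2]   # axis point at z .009
np.savez("grip.npz",uT=R0.T@u,fT=R0.T@(F-p0)); print("uT",(R0.T@u).round(3),"fT",(R0.T@(F-p0)).round(4))
E
python3 c.py
cat > d.py <<'E'
from h import *
from ik import *
from scipy.spatial.transform import Slerp
g=np.load("grip.npz");uT=g["uT"];fT=g["fT"]
def goal(az,lean,buttpos,leanx=0.0):
    l=np.radians(lean);ul=np.array([0,-np.sin(l),np.cos(l)])
    a=np.radians(az);w=np.array([np.cos(a),np.sin(a),0]);w-=ul*(w@ul);w/=np.linalg.norm(w)
    R=frame(-ul,w,np.radians(60),1)
    # correct so that R@uT == ul exactly
    v=R@uT; c,_=Rot.align_vectors([ul],[v]); R=c.as_matrix()@R
    f=np.array(buttpos)+ul*.235
    return f-R@fT,R
def path(p0,R0,p1,R1,q,n=14,show=True):
    sl=Slerp([0,1],Rot.from_matrix([R0,R1]))
    for i in range(1,n+1):
        t=i/n;p=p0+(p1-p0)*t;R=sl(t).as_matrix();k=ik(p,R,[q])
        if k is None: print("FAIL",i);return None
        b=p+R@(fT-uT*.235);tip=p+R@(fT+uT*.085)
        dq=np.abs(k[0]-q).max();q=k[0]
        print(i,"p",p.round(3),"butt",b.round(3),"tip",tip.round(3),"q",q.round(2),"dq",round(dq,2))
    return q
if __name__=="__main__":
    s=arm.get_state();R0=Rot.from_euler("xyz",s["ee_rot"]).as_matrix();p0=s["eef_pos"]
    q=path(p0,R0,p0+[0,0,.33],R0,s["q"],4)
    for az in(75,):
        p1,R1=goal(az,14,[.553,.048,.19]);print("goal",az,p1)
        path(p0+[0,0,.33],R0,p1,R1,q)
E
python3 d.py
```

```text
uT [-0.867 -0.001 -0.498] fT [-0.      0.      0.0237]
1 p [0.441 0.113 0.112] butt [ 0.411 -0.132  0.092] tip [0.45  0.185 0.092] q [ 0.9   0.34 -0.61  0.3  -1.09 -1.22] dq 0.19
2 p [0.441 0.113 0.195] butt [ 0.411 -0.132  0.174] tip [0.45  0.185 0.174] q [ 0.9   0.24 -0.52  0.27 -1.28 -1.16] dq 0.19
3 p [0.441 0.113 0.277] butt [ 0.411 -0.132  0.256] tip [0.45  0.185 0.256] q [ 0.9   0.16 -0.41  0.26 -1.47 -1.11] dq 0.18
4 p [0.441 0.113 0.36 ] butt [ 0.411 -0.132  0.339] tip [0.45  0.185 0.339] q [ 0.9   0.11 -0.28  0.26 -1.64 -1.07] dq 0.17
goal 75 [ 0.54752833 -0.03089548  0.42466999]
1 p [0.448 0.102 0.364] butt [ 0.416 -0.138  0.312] tip [0.459 0.177 0.353] q [ 0.84  0.06 -0.26  0.22 -1.58 -1.01] dq 0.07
2 p [0.456 0.092 0.369] butt [ 0.423 -0.139  0.286] tip [0.467 0.167 0.368] q [ 0.76  0.01 -0.24  0.17 -1.52 -0.93] dq 0.08
3 p [0.464 0.082 0.373] butt [ 0.43  -0.136  0.261] tip [0.476 0.156 0.382] q [ 0.67 -0.02 -0.22  0.1  -1.46 -0.85] dq 0.09
4 p [0.471 0.072 0.378] butt [ 0.438 -0.13   0.238] tip [0.484 0.144 0.396] q [ 0.57 -0.04 -0.19  0.01 -1.42 -0.74] dq 0.1
5 p [0.4
[... 544 characters left out ...]
[0.521 0.067 0.46 ] q [-0.07  0.02  0.02 -0.64 -1.49 -0.13] dq 0.14
10 p [0.517 0.01  0.406] butt [ 0.501 -0.036  0.163] tip [0.528 0.049 0.471] q [-0.2   0.06  0.05 -0.77 -1.55 -0.04] dq 0.13
11 p [ 0.525 -0.     0.411] butt [ 0.513 -0.015  0.164] tip [0.534 0.03  0.48 ] q [-0.31  0.11  0.08 -0.9  -1.62  0.04] dq 0.13
12 p [ 0.532 -0.01   0.415] butt [0.526 0.007 0.168] tip [0.541 0.01  0.488] q [-0.4   0.16  0.09 -1.01 -1.68  0.1 ] dq 0.12
13 p [ 0.54  -0.021  0.42 ] butt [0.54  0.028 0.177] tip [ 0.547 -0.009  0.495] q [-0.48  0.21  0.1  -1.12 -1.75  0.15] dq 0.11
14 p [ 0.548 -0.031  0.425] butt [0.553 0.048 0.19 ] tip [ 0.553 -0.029  0.5  ] q [-0.55  0.27  0.1  -1.23 -1.82  0.19] dq 0.1
```

Call:
jog_arm(
  motion=[
    [[0.005, 0, -0.009, 0, 0, 0, 0], [0.015, 0, -0.026, 0, 0, 0, 0], [0.035, 0, -0.06, 0, 0, 0, 0], [0.06, 0, -0.104, 0, 0, 0, 0], [0.085, 0, -0.147, 0, 0, 0, 0], [0.11, 0, -0.19, 0, 0, 0, 0], [0.145, 0, -0.25, 0, 0, 0, 0], [0.175, 0, -0.303, 0, 0, 0, 0]],
  ],
)

```text
t: 12.45
eef_pos: [0.4404, 0.111, 0.3518]
ee_rot: [3.139, -0.52, -1.691]
force: [1.8, 1.3, -1.4]
width: 0.0332
```

```bash
python3 - <<'E'
from h import *
log();s=st()
from d import *
p1,R1=goal(75,14,[.553,.048,.215]);rel(p1,R1)
a=optics.grab_frame("side");cv2.imwrite("pics/s9.png",a[:,:,::-1])
E
```

```text
t 12.45 p [0.4404 0.111  0.3518] rpy [ 3.139  -0.52   -1.6911] F [ 1.81  1.31 -1.44] w 0.0332 q [ 0.902  0.109 -0.293  0.26  -1.623 -1.07 ]
REL d [0.1598, -0.1233, -0.0216] rv [-0.3, -103.47, 10.09] ang 104.0
```

View pics/s9.png

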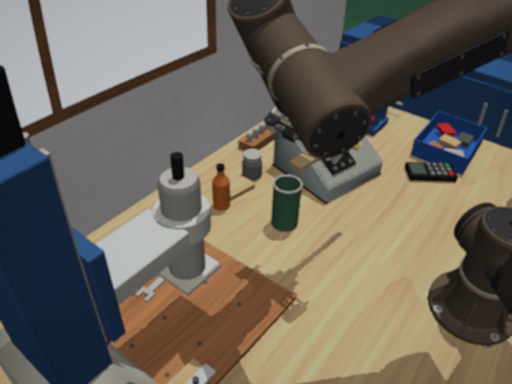

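Call:
jog_arm(
  motion=[
    [[0.008, -0.006, -0.005, 0, -5, 0.5, 0], [0.02, -0.016, -0.01, 0, -12.5, 1.2, 0], [0.031, -0.024, -0.012, 0, -20, 2, 0], [0.043, -0.033, -0.014, 0, -27.5, 2.7, 0], [0.055, -0.042, -0.016, -0.1, -35, 3.4, 0], [0.066, -0.051, -0.018, -0.1, -42.5, 4.2, 0], [0.077, -0.06, -0.02, -0.1, -50, 4.9, 0], [0.089, -0.069, -0.022, -0.2, -57.5, 5.6, 0]],
  ],
)

```text
t: 13.3
eef_pos: [0.5026, 0.0376, 0.4253]
ee_rot: [-3.133, 0.497, -1.779]
force: [-0.4, -0.4, -2.9]
width: 0.0333
```

```bash
cat > e.py <<'E'
from h import *
log();s=st()
from d import *
R=Rot.from_euler("xyz",s["ee_rot"]).as_matrix();print("butt",(s["eef_pos"]+R@(fT-.235*uT)).round(3),"u",(R@uT).round(3))
p1,R1=goal(75,14,[.553,.048,.215]);rel(p1,R1)
E
python3 e.py
```

```text
t 13.3 p [0.5026 0.0376 0.4253] rpy [-3.1329  0.4968 -1.7792] F [-0.43 -0.44 -2.91] w 0.0333 q [ 0.094 -0.029  0.026 -0.472 -1.469 -0.293]
butt [ 0.48  -0.072  0.205] u [0.105 0.514 0.851]
REL d [0.0391, -0.0586, -0.0484] rv [-0.38, -45.23, 5.09] ang 45.5
```

Call:
jog_arm(
  motion=[
    [[0.005, -0.008, -0.007, 0, -6, 0.7, 0], [0.011, -0.016, -0.014, 0, -13, 1.5, 0], [0.017, -0.025, -0.021, -0.1, -20, 2.2, 0], [0.023, -0.035, -0.029, -0.2, -27, 3, 0], [0.03, -0.045, -0.037, -0.3, -34, 3.8, 0], [0.035, -0.053, -0.044, -0.4, -41, 4.5, 0], [0.039, -0.0585, -0.0485, -0.4, -45.2, 5.1, 0], [0.039, -0.0585, -0.0485, -0.4, -45.2, 5.1, 0]],
  ],
)

```text
t: 14.1
eef_pos: [0.5474, -0.0328, 0.4473]
ee_rot: [2.895, 1.28, -2.071]
force: [-0.3, -0.4, -1.1]
width: 0.0333
```

```bash
python3 e.py; python3 - <<'E'
from h import *
a=optics.grab_frame("side");b=optics.grab_frame("top")
crop(a,200,80,170,160,4,"pics/s10.png");crop(b,210,140,180,150,4,"pics/t10.png")
E
```

```text
t 14.1 p [ 0.5474 -0.0328  0.4473] rpy [ 2.8955  1.2799 -2.0709] F [-0.26 -0.37 -1.14] w 0.0333 q [-0.56   0.25   0.131 -1.242 -1.838  0.136]
butt [0.552 0.047 0.213] u [ 0.005 -0.246  0.969]
REL d [-0.0028, 0.0005, 0.0012] rv [-0.01, 0.17, -0.37] ang 0.4
```

View pics/s10.png

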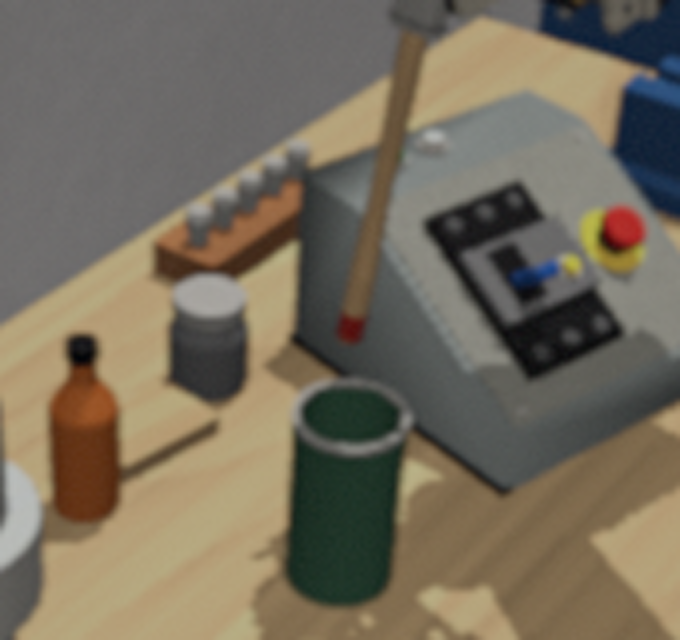

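View pics/t10.png

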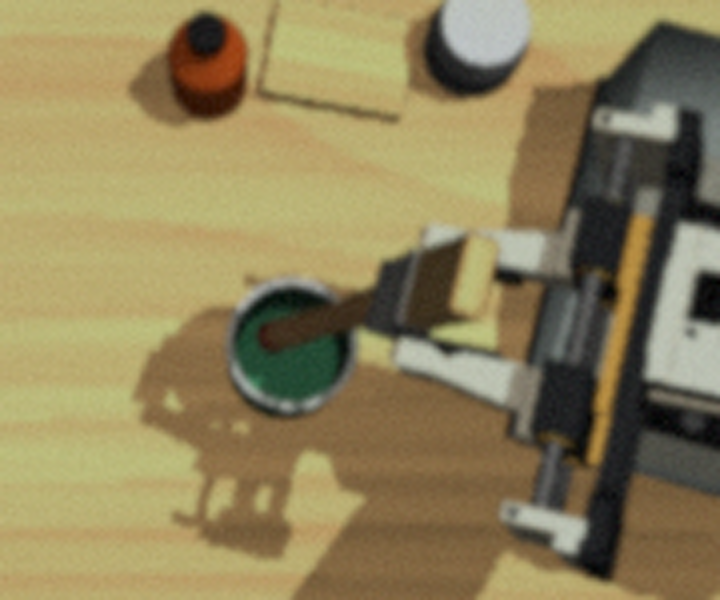

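```bash
python3 - <<'E'
from h import *
print(tri((287.75,163),(277,223.75)))
print(proj("side",[.552,.047,.213]),proj("top",[.552,.047,.213]))
# pixel pairs: ferrule-handle junction
print(tri((412/4+200,35/4+80),(372/4+210,305/4+140)))
print("pot",onz("top",(292/4+210,345/4+140),.145))
E
```

```text
(array([0.55200946, 0.04450126, 0.22283192]), [0.0017, 0.0017])
[[286.33068073 166.41888588]] [[276.17812016 224.78705863]]
(array([0.54987409, 0.00135213, 0.41931259]), [0.0008, 0.0008])
pot [0.55426925 0.02920636 0.145     ]
```

```bash
cat > f.py <<'E'
from h import *
s=st()
from d import *
R=Rot.from_euler("xyz",s["ee_rot"]).as_matrix()
print("butt",(s["eef_pos"]+R@(fT-.235*uT)).round(3),"u",(R@uT).round(3))
print("tool-dir world x,y,z:",(R.T).round(4).T.tolist())
E
python3 f.py; python3 - <<'E'
from h import *
from d import *
s=arm.get_state();R=Rot.from_euler("xyz",s["ee_rot"]).as_matrix()
q=path(s["eef_pos"],R,s["eef_pos"]+[.001,.003,-.2],R,s["q"],5)
print((R.T@[.001,.003,-.18]).round(4))
E
```

```text
t 14.2 p [ 0.5473 -0.0314  0.4496] rpy [ 2.9184  1.2764 -2.0468] F [ 0.11 -0.29 -0.76] w 0.0332 q [-0.556  0.245  0.133 -1.239 -1.836  0.135]
butt [0.553 0.047 0.215] u [ 0.001 -0.24   0.971]
tool-dir world x,y,z: [[-0.1329, -0.9638, 0.2309], [-0.2579, 0.2586, 0.9309], [-0.957, 0.0642, -0.2829]]
1 p [ 0.547 -0.031  0.41 ] butt [0.553 0.048 0.175] tip [ 0.553 -0.029  0.485] q [-0.55  0.28  0.08 -1.22 -1.8   0.21] dq 0.08
2 p [ 0.548 -0.03   0.37 ] butt [0.553 0.048 0.135] tip [ 0.553 -0.029  0.445] q [-0.54  0.32  0.04 -1.21 -1.77  0.29] dq 0.08
3 p [ 0.548 -0.03   0.33 ] butt [0.553 0.049 0.095] tip [ 0.553 -0.028  0.405] q [-0.54  0.36  0.   -1.19 -1.73  0.37] dq 0.08
4 p [ 0.548 -0.029  0.29 ] butt [0.553 0.049 0.055] tip [ 0.554 -0.027  0.365] q [-0.54  0.41 -0.03 -1.18 -1.7   0.44] dq 0.08
5 p [ 0.548 -0.028  0.25 ] butt [0.554 0.05  0.015] tip [ 0.554 -0.027  0.325] q [-0.53  0.47 -0.06 -1.18 -1.67  0.52] dq 0.07
[ 0.1714 -0.0117  0.054 ]
```

Call:
jog_arm(
  motion=[
    [[0.013, -0.001, 0.004, 0, 0, 0, 0], [0.035, -0.003, 0.011, 0, 0, 0, 0], [0.06, -0.005, 0.019, 0, 0, 0, 0], [0.085, -0.006, 0.027, 0, 0, 0, 0], [0.11, -0.008, 0.035, 0, 0, 0, 0], [0.135, -0.009, 0.043, 0, 0, 0, 0], [0.157, -0.011, 0.05, 0, 0, 0, 0], [0.1714, -0.0117, 0.054, 0, 0, 0, 0]],
  ],
)

```text
t: 15.0
eef_pos: [0.5477, -0.0269, 0.2682]
ee_rot: [2.919, 1.275, -2.043]
force: [-0.4, -0.2, -0.9]
width: 0.0332
```

```bash
python3 f.py; python3 - <<'E'
from h import *
a=optics.grab_frame("side");b=optics.grab_frame("top")
crop(a,200,80,170,160,4,"pics/s11.png");crop(b,210,140,180,150,4,"pics/t11.png")
E
```

```text
t 15.0 p [ 0.5477 -0.0269  0.2682] rpy [ 2.9194  1.2752 -2.0432] F [-0.38 -0.16 -0.93] w 0.0332 q [-0.531  0.441 -0.046 -1.179 -1.681  0.484]
butt [0.553 0.051 0.033] u [ 0.002 -0.239  0.971]
tool-dir world x,y,z: [[-0.1325, -0.9645, 0.2283], [-0.2594, 0.2561, 0.9312], [-0.9566, 0.0642, -0.2841]]
```

View pics/s11.png

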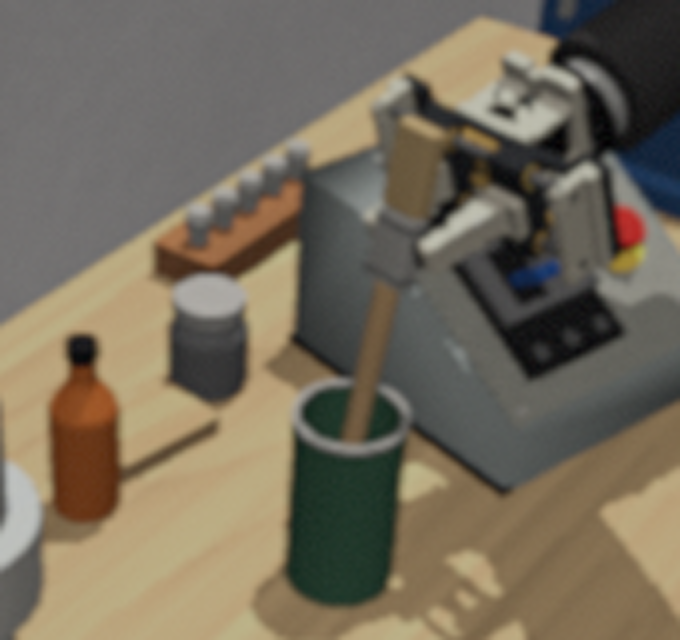

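View pics/t11.png

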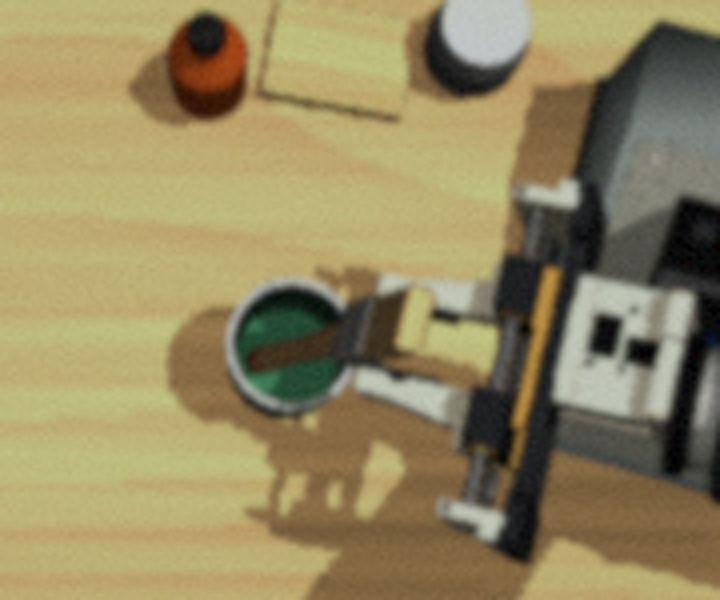

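```bash
python3 - <<'E'
from h import *
from d import *
p,R=goal(75,13.9,[.553,.051,.013]);rel(p,R)
p,R=goal(75,18.5,[.553,.051,.013]);rel(p,R)
E
```

```text
REL d [0.0194, -0.0013, 0.0054] rv [0.15, -0.03, -0.18] ang 0.2
REL d [0.0309, -0.0065, -0.0099] rv [-0.17, -4.46, 1.06] ang 4.6
```

Call:
jog_arm(
  motion=[
    [[0.007, -0.0005, 0.002, 0, 0, 0, 0], [0.014, -0.001, 0.004, 0, 0, 0, 0], [0.019, -0.001, 0.005, 0, 0, 0, 0], [0.022, -0.003, 0.001, 0, -1.2, 0.3, 0], [0.026, -0.004, -0.003, -0.1, -2.5, 0.6, 0], [0.029, -0.006, -0.007, -0.1, -3.5, 0.9, 0], [0.031, -0.0065, -0.01, -0.2, -4.5, 1, 0], [0.031, -0.0065, -0.01, -0.2, -4.5, 1, 0]],
  ],
)

```text
t: 15.9
eef_pos: [0.5473, -0.0471, 0.2396]
ee_rot: [2.742, 1.346, -2.224]
force: [-0.4, 0.1, -1.2]
width: 0.0331
```

```bash
python3 f.py; python3 - <<'E'
from h import *
a=optics.grab_frame("side");b=optics.grab_frame("top")
crop(a,200,80,170,160,4,"pics/s12.png");crop(b,210,140,180,150,4,"pics/t12.png")
E
```

```text
t 15.9 p [ 0.5473 -0.0471  0.2396] rpy [ 2.7419  1.3459 -2.2237] F [-0.45  0.08 -1.16] w 0.0331 q [-0.581  0.537 -0.039 -1.21  -1.731  0.552]
butt [0.553 0.05  0.012] u [ 0.    -0.32   0.948]
tool-dir world x,y,z: [[-0.1354, -0.9622, 0.2364], [-0.1771, 0.2583, 0.9497], [-0.9748, 0.0868, -0.2054]]
```

View pics/s12.png

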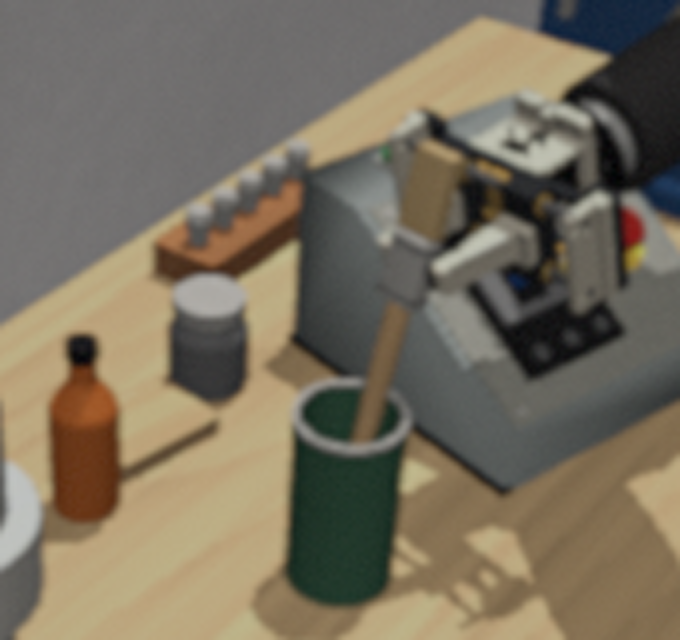

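View pics/t12.png

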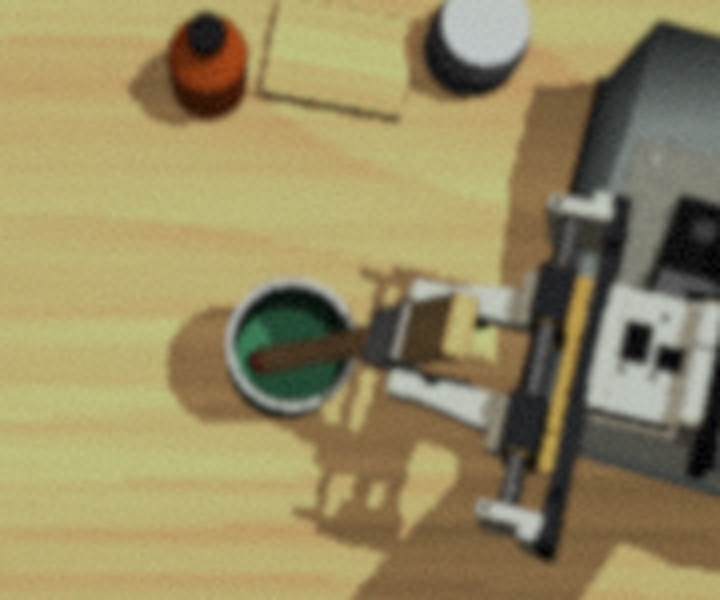

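Call:
jog_arm(
  motion=[
    [[0.003, 0, 0.0005, 0, 0, 0, 0], [0.004, 0, 0.001, 0, 0, 0, 0], [0.004, 0, 0.001, 0, 0, 0, 0.036], [0.004, 0, 0.001, 0, 0, 0, 0.04], [0.004, 0, 0.001, 0, 0, 0, 0.05], [0.004, 0, 0.001, 0, 0, 0, 0.065], [0.004, 0, 0.001, 0, 0, 0, 0.075], [0.004, 0, 0.001, 0, 0, 0, 0.075]],
  ],
)

```text
t: 16.8
eef_pos: [0.5472, -0.0463, 0.2364]
ee_rot: [2.751, 1.345, -2.214]
force: [-0.5, -0.1, -0.2]
width: 0.0664
```

```bash
python3 f.py; python3 - <<'E'
from h import *
a=optics.grab_frame("side");b=optics.grab_frame("top")
crop(a,200,80,170,160,4,"pics/s13.png");crop(b,210,140,180,150,4,"pics/t13.png")
E
```

```text
t 16.8 p [ 0.5472 -0.0463  0.2364] rpy [ 2.7513  1.3455 -2.214 ] F [-0.52 -0.14 -0.19] w 0.0664 q [-0.58   0.54  -0.042 -1.209 -1.727  0.559]
butt [0.553 0.051 0.009] u [-0.001 -0.318  0.948]
tool-dir world x,y,z: [[-0.134, -0.9624, 0.2361], [-0.1788, 0.2579, 0.9495], [-0.9747, 0.085, -0.2066]]
```

View pics/s13.png

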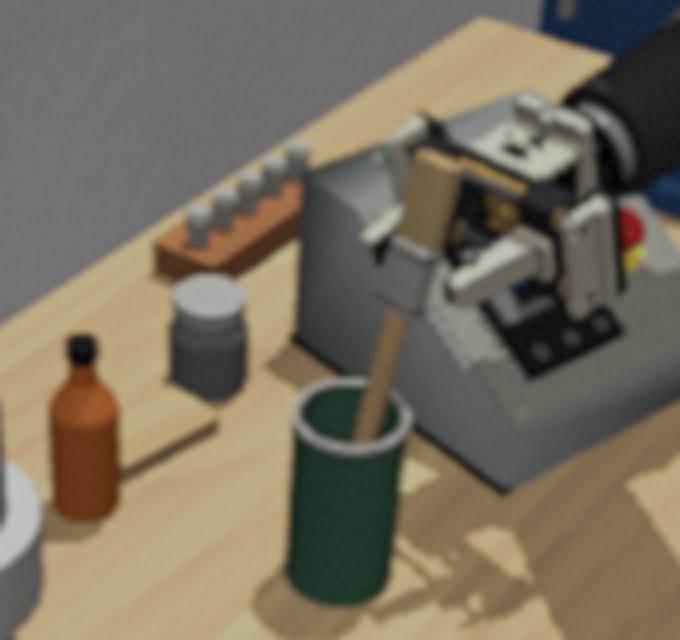

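View pics/t13.png

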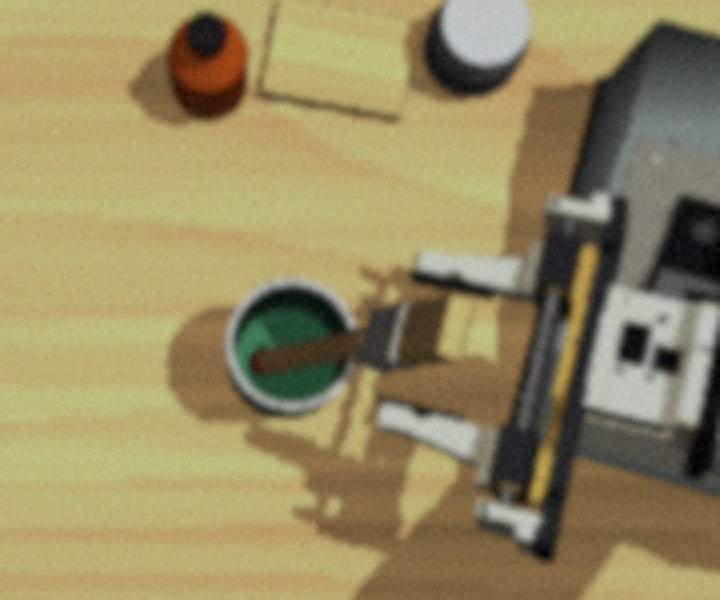

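Call:
jog_arm(
  motion=[
    [[0, 0, -0.01, 0, 0, 0, 0.08], [0, 0, -0.03, 0, 0, 0, 0.085], [0, 0, -0.06, 0, 0, 0, 0.085], [0, 0, -0.09, 0, 0, 0, 0.085], [-0.02, 0, -0.12, 0, 0, 0, 0.085], [-0.05, 0, -0.14, 0, 0, 0, 0.06], [-0.08, 0, -0.15, 0, 0, 0, 0.03], [-0.11, 0, -0.15, 0, 0, 0, 0]],
  ],
)

```text
t: 17.7
eef_pos: [0.5257, -0.1721, 0.3757]
ee_rot: [2.753, 1.344, -2.214]
force: [1.2, -0.1, 0.4]
width: 0.0666
```

```bash
python3 - <<'E'
from h import *
log();s=st()
a=optics.grab_frame("side");b=optics.grab_frame("top")
crop(a,200,80,190,160,4,"pics/s14.png");crop(b,210,140,180,150,4,"pics/t14.png")
from ik import *
qp=load()[4][:6]
for tl in(16,20,24):
    R=Rtilt(tl,1)
    for x,z in((-.065,.07),(-.065,.038),(-.035,.038),(0,.038),(.006,.038)):
        p=ob+Rb@np.array([x,.018,z])-R[:,2]*.022
        k=ik(p,R,[qp]);print(tl,x,z,None if k is None else k[0].round(2))
R=Rtilt(16,1);p=ob+Rb@np.array([-.065,.018,.11])-R[:,2]*.022
rel(p,R);print(p)
E
```

```text
t 17.7 p [ 0.5257 -0.1721  0.3757] rpy [ 2.7534  1.3439 -2.2142] F [ 1.18 -0.11  0.36] w 0.0666 q [-0.758  0.458  0.208 -1.212 -1.996  0.296]
16 -0.065 0.07 [ 0.04  0.05 -0.73  0.17 -0.53 -2.03]
16 -0.065 0.038 [ 0.03  0.11 -0.74  0.19 -0.46 -2.04]
16 -0.035 0.038 [ 0.01  0.13 -0.66  0.16 -0.51 -1.99]
16 0 0.038 [-0.    0.16 -0.57  0.14 -0.58 -1.95]
16 0.006 0.038 [-0.01  0.17 -0.55  0.13 -0.59 -1.94]
20 -0.065 0.07 [ 0.05  0.01 -0.83  0.28 -0.41 -2.14]
20 -0.065 0.038 [ 0.03  0.08 -0.86  0.34 -0.32 -2.18]
20 -0.035 0.038 [ 0.02  0.1  -0.76  0.27 -0.38 -2.1 ]
20 0 0.038 [ 0.01  0.13 -0.66  0.22 -0.45 -2.04]
20 0.006 0.038 [ 0.    0.13 -0.65  0.21 -0.46 -2.03]
24 -0.065 0.07 [ 0.03 -0.02 -0.96  0.5  -0.26 -2.34]
24 -0.065 0.038 None
24 -0.035 0.038 [-0.01  0.08 -0.91  0.53 -0.21 -2.34]
24 0 0.038 [ 0.    0.1  -0.78  0.38 -0.31 -2.19]
24 0.006 0.038 [ 0.    0.11 -0.76  0.36 -0.32 -2.17]
REL d [0.1957, 0.0396, 0.0041] rv [70.94, 44.42, 61.49] ang 103.9
[ 0.46413837 -0.19298975  0.19039399]
```

View pics/s14.png

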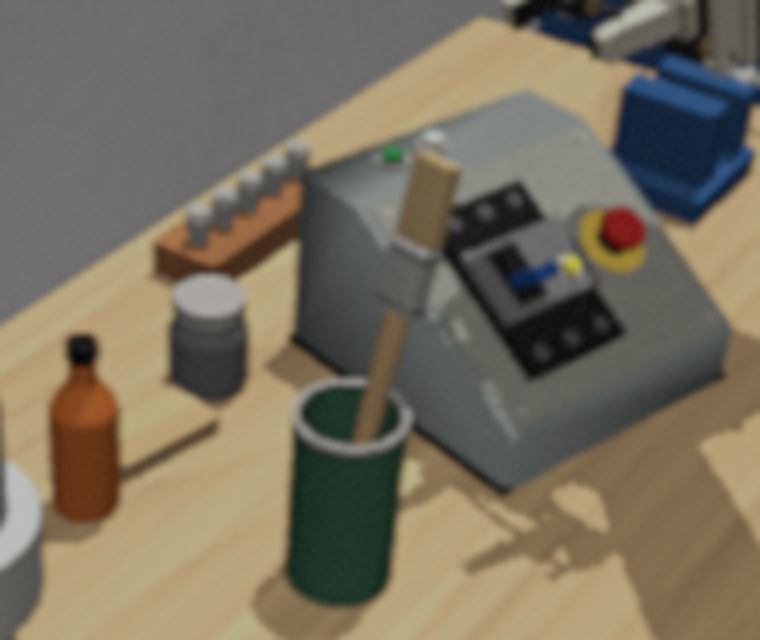

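View pics/t14.png

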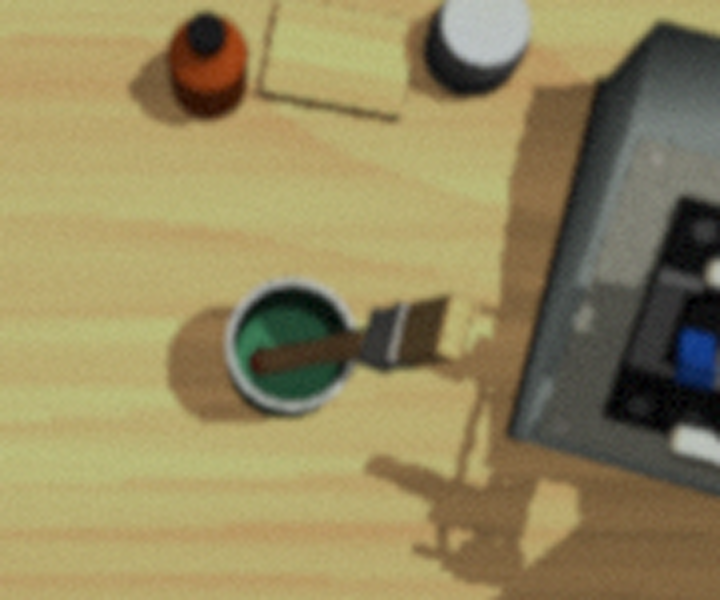

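```bash
cat > g.py <<'E'
from h import *
from ik import *
from scipy.spatial.transform import Slerp
SG=-1
def lev(x,z,tl=16,y=.018):
    R=Rtilt(tl,SG); return ob+Rb@np.array([x,y,z])-R[:,2]*.022,R
if __name__=="__main__":
    print("tip",tri((308,119.5),(325.75,221)))
    s=arm.get_state();R0=Rot.from_euler("xyz",s["ee_rot"]).as_matrix();p0=s["eef_pos"]
    p1,R1=lev(-.065,.12);rel(p1,R1)
    sl=Slerp([0,1],Rot.from_matrix([R0,R1]));q=s["q"];n=12
    for i in range(1,n+1):
        t=i/n;p=p0+(p1-p0)*t;k=ik(p,sl(t).as_matrix(),[q])
        if k is None: print("FAIL",i);break
        q=k[0];_,_,w,e=fk(P,S,q,True);print(i,p.round(3),q.round(2),"wrist",w.round(3))
    for x,z in((-.065,.038),(-.035,.038),(.006,.038)):
        p,R=lev(x,z);k=ik(p,R,[q]);print(x,z,None if k is None else k[0].round(2))
E
python3 g.py
```

```text
tip (array([ 0.55432816, -0.05285957,  0.30882275]), [0.002, 0.002])
REL d [0.1876, 0.0453, 0.0024] rv [-47.36, 75.63, -86.73] ang 124.4
1 [ 0.521 -0.173  0.364] [-0.7   0.45  0.24 -1.11 -1.99  0.42] wrist [ 0.504 -0.484  0.56 ]
2 [ 0.515 -0.174  0.349] [-0.65  0.44  0.25 -1.   -1.96  0.55] wrist [ 0.524 -0.463  0.578]
3 [ 0.51  -0.176  0.334] [-0.59  0.42  0.25 -0.89 -1.92  0.68] wrist [ 0.538 -0.435  0.595]
4 [ 0.504 -0.178  0.319] [-0.53  0.39  0.22 -0.78 -1.85  0.81] wrist [ 0.546 -0.401  0.609]
5 [ 0.498 -0.18   0.304] [-0.47  0.35  0.17 -0.67 -1.76  0.93] wrist [ 0.548 -0.363  0.62 ]
6 [ 0.493 -0.181  0.289] [-0.41  0.31  0.1  -0.57 -1.65  1.03] wrist [ 0.542 -0.322  0.626]
7 [ 0.487 -0.183  0.274] [-0.34  0.25  0.01 -0.47 -1.53  1.12] wrist [ 0.529 -0.277  0.628]
8 [ 0.482 -0.185  0.259] [-0.27  0.2  -0.09 -0.37 -1.38  1.19] wrist [ 0.509 -0.232  0.624]
9 [ 0.476 -0.186  0.244] [-0.19  0.13 -0.21 -0.28 -1.22  1.23] wrist [ 0.481 -0.187  0.613]
10 [ 0.471 -0.188  0.229] [-0.11  0.07 -0.35 -0.17 -1.05  1.25] wrist [ 0.445 -0.143  0.594]
11 [ 0.465 -0.19   0.214] [-0.02  0.01 -0.51 -0.04 -0.86  1.22] wrist [ 0.402 -0.103  0.567]
12 [ 0.459 -0.192  0.199] [ 0.07 -0.06 -0.71  0.15 -0.66  1.12] wrist [ 0.35  -0.071  0.53 ]
-0.065 0.038 [ 0.03  0.11 -0.74  0.19 -0.46  1.1 ]
-0.035 0.038 [ 0.01  0.13 -0.66  0.16 -0.51  1.15]
0.006 0.038 [-0.01  0.17 -0.55  0.13 -0.59  1.2 ]
```

Call:
jog_arm(
  motion=[
    [[0.01, 0, -0.04, -3.1, 5, -5.7, 0], [0.02, 0, -0.05, -6.3, 10, -11.5, 0], [0.03, 0, -0.05, -9.4, 15.1, -17.3, 0], [0.04, 0, -0.05, -12.6, 20.1, -23.1, 0], [0.05, 0, -0.05, -15.8, 25.2, -28.9, 0], [0.06, 0.005, -0.05, -18.9, 30.2, -34.6, 0], [0.07, 0.01, -0.05, -22, 35.2, -40.4, 0], [0.08, 0.01, -0.05, -25.2, 40.3, -46.2, 0]],
  ],
)

```text
t: 18.6
eef_pos: [0.4939, -0.2323, 0.312]
ee_rot: [-2.787, 0.465, -0.846]
force: [0.3, 0.4, -0.2]
width: 0.001
```

```bash
python3 -c "
from h import *
st()";python3 g.py|head -20
```

```text
t 18.6 p [ 0.4939 -0.2323  0.312 ] rpy [-2.7867  0.4647 -0.8464] F [ 0.29  0.4  -0.17] w 0.001 q [-0.448  0.322  0.178 -0.509 -1.701  1.091]
tip (array([ 0.55432816, -0.05285957,  0.30882275]), [0.002, 0.002])
REL d [0.0029, 0.0424, 0.1175] rv [-21.94, 35.14, -40.34] ang 57.8
1 [ 0.491 -0.229  0.303] [-0.41  0.29  0.12 -0.46 -1.63  1.14] wrist [ 0.536 -0.329  0.655]
2 [ 0.488 -0.226  0.293] [-0.38  0.26  0.07 -0.42 -1.56  1.18] wrist [ 0.528 -0.304  0.651]
3 [ 0.485 -0.222  0.284] [-0.34  0.23  0.01 -0.38 -1.48  1.21] wrist [ 0.519 -0.279  0.647]
4 [ 0.482 -0.219  0.274] [-0.3   0.2  -0.06 -0.34 -1.4   1.24] wrist [ 0.507 -0.254  0.641]
5 [ 0.48  -0.215  0.265] [-0.26  0.17 -0.12 -0.3  -1.32  1.26] wrist [ 0.494 -0.228  0.633]
6 [ 0.477 -0.212  0.256] [-0.22  0.13 -0.19 -0.25 -1.23  1.28] wrist [ 0.479 -0.203  0.624]
7 [ 0.474 -0.209  0.246] [-0.18  0.1  -0.26 -0.21 -1.15  1.28] wrist [ 0.463 -0.179  0.613]
8 [ 0.471 -0.205  0.237] [-0.13  0.07 -0.34 -0.16 -1.06  1.28] wrist [ 0.444 -0.154  0.601]
9 [ 0.468 -0.202  0.227] [-0.08  0.04 -0.42 -0.1  -0.96  1.27] wrist [ 0.424 -0.131  0.586]
10 [ 0.465 -0.198  0.218] [-0.03  0.   -0.51 -0.03 -0.87  1.24] wrist [ 0.402 -0.109  0.57 ]
11 [ 0.462 -0.195  0.208] [ 0.02 -0.03 -0.6   0.05 -0.76  1.19] wrist [ 0.377 -0.089  0.551]
12 [ 0.459 -0.192  0.199] [ 0.07 -0.06 -0.71  0.15 -0.66  1.12] wrist [ 0.35  -0.071  0.53 ]
-0.065 0.038 [ 0.03  0.11 -0.74  0.19 -0.46  1.1 ]
-0.035 0.038 [ 0.01  0.13 -0.66  0.16 -0.51  1.15]
0.006 0.038 [-0.01  0.17 -0.55  0.13 -0.59  1.2 ]
```

Call:
jog_arm(
  motion=[
    [[0, 0.005, 0.014, -3, 4.7, -5.4, 0], [0.001, 0.01, 0.028, -5.9, 9.4, -10.8, 0], [0.001, 0.016, 0.044, -8.8, 14.1, -16.1, 0], [0.002, 0.021, 0.058, -11.7, 18.7, -21.5, 0], [0.002, 0.026, 0.073, -14.6, 23.4, -26.9, 0], [0.002, 0.032, 0.088, -17.5, 28.1, -32.3, 0], [0.003, 0.037, 0.103, -20.4, 32.8, -37.6, 0], [0.003, 0.042, 0.117, -21.9, 35.1, -40.3, 0]],
  ],
)

```text
t: 19.4
eef_pos: [0.4587, -0.1916, 0.1994]
ee_rot: [3.14, -0.282, -0.272]
force: [0.2, -1.1, 0.3]
width: 0.0004
```

```bash
cat > k.py <<'E'
from g import *
s=st();R=Rot.from_euler("xyz",s["ee_rot"]).as_matrix()
print("tip brk",(Rb.T@(s["eef_pos"]+R[:,2]*.022-ob)).round(4),"F brk",(Rb.T@s["force"]).round(2))
p,Q=lev(-.06,.038);rel(p,Q)
print("brk x,z dir in tool",(R.T@Rb[:,0]).round(3),(R.T@Rb[:,2]).round(3))
E
python3 k.py
```

```text
t 19.4 p [ 0.4587 -0.1916  0.1994] rpy [ 3.14   -0.2816 -0.2724] F [ 0.22 -1.08  0.32] w 0.0004 q [ 0.07  -0.058 -0.711  0.156 -0.658  1.118]
tip brk [-0.0653  0.0178  0.1206] F brk [ 0.6  -0.98  0.03]
REL d [0.025, -0.0001, 0.0789] rv [0.03, -0.14, 0.2] ang 0.2
brk x,z dir in tool [ 0.971  0.003 -0.24 ] [-0.24  -0.    -0.971]
```

Call:
jog_arm(
  motion=[
    [[0.006, 0, 0.02, 0, 0, 0, 0], [0.012, 0, 0.04, 0, 0, 0, 0], [0.019, 0, 0.06, 0, 0, 0, 0], [0.025, 0, 0.079, 0, 0, 0, 0], [0.025, 0, 0.079, 0, 0, 0, 0]],
  ],
)

```text
t: 19.9
eef_pos: [0.5025, -0.2052, 0.1284]
ee_rot: [3.138, -0.278, -0.273]
force: [-0.3, 0.2, 0.3]
width: 0.0004
```

```bash
python3 k.py; python3 - <<'E'
from h import *
a=optics.grab_frame("side")
crop(a,240,60,150,150,4,"pics/s15.png")
E
```

```text
t 19.9 p [ 0.5025 -0.2052  0.1284] rpy [ 3.1381 -0.2777 -0.2731] F [-0.31  0.22  0.25] w 0.0004 q [ 0.026  0.12  -0.733  0.191 -0.46   1.111]
tip brk [-0.0612  0.0166  0.0362] F brk [-0.18  0.13  0.4 ]
REL d [0.0007, -0.0013, -0.002] rv [0.15, 0.09, 0.16] ang 0.2
brk x,z dir in tool [ 0.97   0.003 -0.243] [-0.243  0.002 -0.97 ]
```

View pics/s15.png

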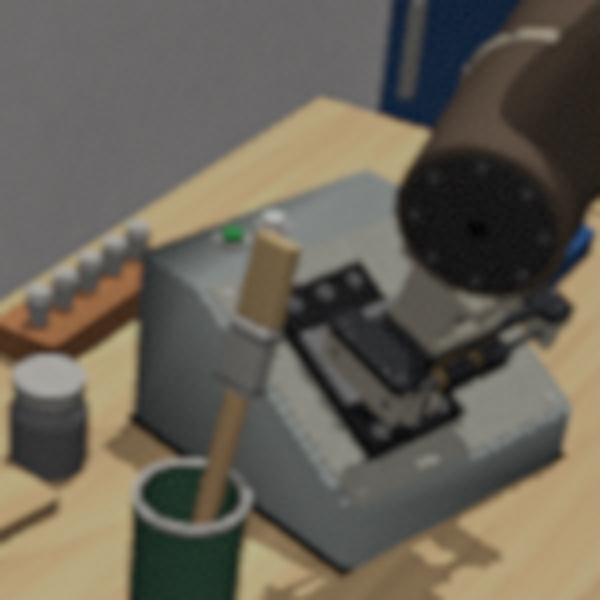

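Call:
jog_arm(
  motion=[
    [[0.01, 0, -0.0025, 0, 0, 0, 0], [0.02, 0, -0.005, 0, 0, 0, 0], [0.028, 0, -0.007, 0, 0, 0, 0], [0.035, 0, -0.0087, 0, 0, 0, 0], [0.042, 0, -0.0105, 0, 0, 0, 0], [0.049, 0, -0.0122, 0, 0, 0, 0], [0.054, 0, -0.0135, 0, 0, 0, 0]],
  ],
)

```text
t: 20.65
eef_pos: [0.5483, -0.2183, 0.1573]
ee_rot: [3.138, -0.277, -0.274]
force: [-4.0, 1.0, -3.8]
width: 0.0007
```

```bash
python3 k.py
```

```text
t 20.65 p [ 0.5483 -0.2183  0.1573] rpy [ 3.1383 -0.277  -0.2739] F [-3.99  1.02 -3.82] w 0.0007 q [-0.002  0.159 -0.583  0.143 -0.567  1.188]
tip brk [-0.0055  0.0166  0.0374] F brk [-5.47 -0.11 -1.25]
REL d [-0.053, -0.0015, 0.0127] rv [0.15, 0.13, 0.12] ang 0.2
brk x,z dir in tool [ 0.97   0.003 -0.244] [-0.244  0.002 -0.97 ]
```

Call:
jog_arm(
  motion=[
    [[0.002, 0, -0.0005, 0, 0, 0, 0], [0.004, 0, -0.001, 0, 0, 0, 0], [0.006, 0, -0.0015, 0, 0, 0, 0]],
  ],
)

```text
t: 20.95
eef_pos: [0.5503, -0.2192, 0.1583]
ee_rot: [3.138, -0.27, -0.275]
force: [-13.1, 10.1, -2.0]
width: 0.0006
```

```bash
python3 k.py;  python3 - <<'E'
from h import *
a=optics.grab_frame("side")
crop(a,240,60,150,150,4,"pics/s16.png")
E
```

```text
t 20.95 p [ 0.5503 -0.2192  0.1583] rpy [ 3.1379 -0.2704 -0.275 ] F [-13.11  10.14  -2.04] w 0.0006 q [-0.005  0.164 -0.57   0.137 -0.581  1.195]
tip brk [-0.0033  0.0162  0.0373] F brk [-14.34   6.18   5.92]
REL d [-0.0553, -0.0018, 0.0135] rv [0.19, 0.5, 0.06] ang 0.5
brk x,z dir in tool [ 0.968  0.002 -0.25 ] [-0.25   0.003 -0.968]
```

View pics/s16.png

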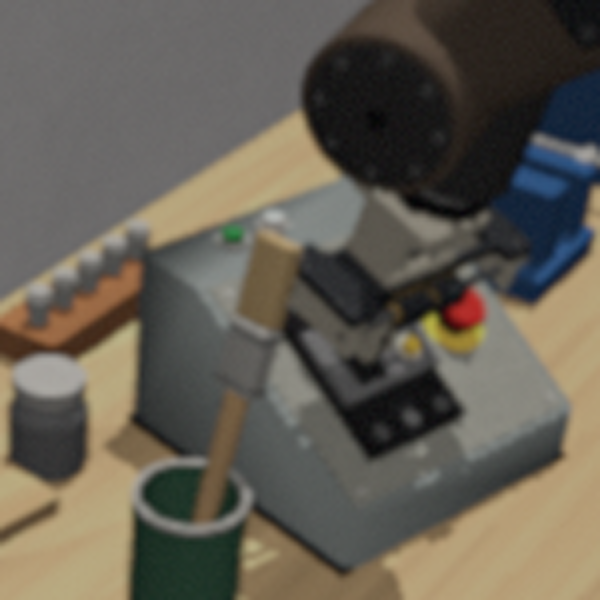

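Call:
jog_arm(
  motion=[
    [[-0.008, 0, 0.002, 0, 0, 0, 0], [-0.02, 0, 0.005, 0, 0, 0, 0], [-0.035, 0, 0.002, 0, 0, 0, 0], [-0.045, 0, -0.03, 0, 0, 0, 0], [-0.055, 0, -0.07, 0, 0, 0, 0], [-0.075, 0, -0.11, 0, 0, 0, 0], [-0.1, 0, -0.14, 0, 0, 0, 0], [-0.12, 0, -0.16, 0, 0, 0, 0]],
  ],
)

```text
t: 21.8
eef_pos: [0.3983, -0.1754, 0.2838]
ee_rot: [3.14, -0.276, -0.275]
force: [1.3, 0.5, 0.2]
width: 0.0004
```

```bash
python3 k.py|head -2;  python3 - <<'E'
from h import *
a=optics.grab_frame("side");b=optics.grab_frame("top")
crop(a,190,60,200,150,4,"pics/s17.png");cv2.imwrite("pics/t17.png",b[:,:,::-1])
tip=np.array([.046*np.sin(.42),.018,.012+.046*np.cos(.42)]);print((proj("side",ob+Rb@tip)-[190,60])*4, "dropped",(proj("side",ob+Rb@np.array([-.017,.018,.0547]))-[190,60])*4)
E
```

```text
t 21.8 p [ 0.3983 -0.1754  0.2838] rpy [ 3.1399 -0.2764 -0.2751] F [1.27 0.54 0.16] w 0.0004 q [ 0.141 -0.265 -0.659  0.14  -0.929  1.084]
tip brk [-0.0774  0.017   0.2249] F brk [ 1.01  0.86 -0.4 ]
[[558.63262896 317.26743346]] dropped [[584.76928404 354.10635008]]
```

View pics/s17.png

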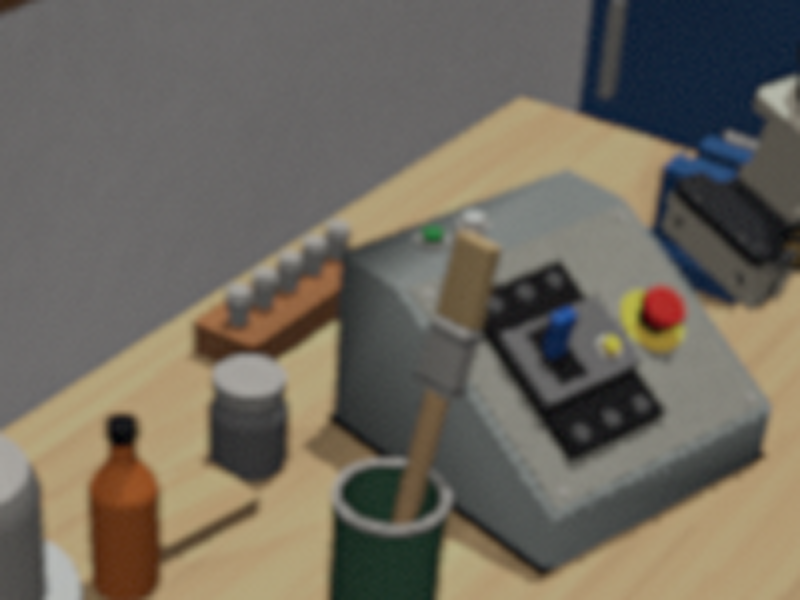

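View pics/t17.png

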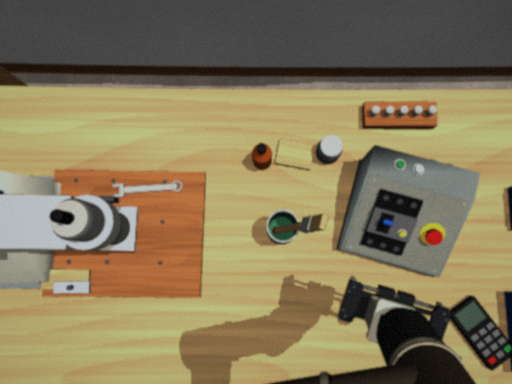

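The blue lever stays up with its tip at crop (565,315), where the "on" position predicts (559,317). The brush leans in the pot away from the router, the bystanders have not moved, and the gripper is clear.

```bash
python3 -c "
from h import *
print(arm.job_done())"
```

```text
the job is handed in; nothing more can be done
None
```

The job is done and handed in at about 22 s of the 72 s allowed; the system gave no verdict, so what follows rests on my own checks.

**What I did**
- **Test:** I pressed the yellow button fully in until the picture showed the blue lever dropped. The press peaked at 32 N.
- **Brush out:** I drew the brush by its handle from under the spindle and laid it flat on the open bench. It settled when the fingers opened, because they cannot reach quite low enough to set it right down.
- **Brush into the pot:** I took it again by the ferrule, lowered it handle first and let it go leaning away from the router.
- **Lever back on:** I pushed the lever up until the force rose to about 14 N against its stop, then backed away.

**Last checks**
- **Lever:** It stays up after the gripper left, within about 2 px of where I calculated the "on" position should be. The button looked out.
- **Brush:** After release its bristle end was at (0.554, -0.053, 0.309) m, about 82 mm from the pot's axis towards -y and within a few mm of that line. In the final pictures it leans the same way.
- **Surroundings:** The pot is upright. The pot, spanner, bottle, jar and offcut look unmoved. I saw no contact with the spindle, and the gripper ended clear of everything.

**One disagreement:** the brush's handle end measured about 10 mm higher in the images than calculated from the arm's pose before I lowered it in. It sat correctly in the pot.

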